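# Line up the warmer tiles and latch the tray home

### The arm

A 6-joint arm with a two-finger parallel gripper is mounted at the origin on the work surface. World frame = base frame: x ahead of the robot, y to its left, z up, the work surface at z = 0. Lengths are in m, angles in rad, forces in N, time in s.
With the tool pointing down it reaches from about 0.3 to 0.825 m from the base axis. Payload 5.4 kg.
Tool frame: the origin (TCP) lies between the finger pads; the fingertips stand bot.tips_ahead ahead of it and the grasp point (between the pads) lies 5 mm behind it (bot.tips_ahead is the distance from the TCP to the fingertips, in m); z points along the fingers, y is the line along which they close (so a half turn about z gives the same grasp; the last joint's range is limited). The gripper opens to 92 mm and grips with 3 to 60 N. Pads are 20 mm wide; open, the fingers measure 128 mm over their backs; the gripper's body (75 mm by 189 mm) begins 69 mm behind the grasp point.
Start: joints at [1.042, 0.158, 1.597, -0, 1.386, -0.21], TCP at [0.18, 0.546, 0.196] pointing down, gripper open.
Joint ranges: [-2.91, 2.91], [-0.94, 2.29], [0.18, 2.7], [-1.29, 4.43], [0.17, 2.64], [-3, 3]. Speed limits (rad/s): [2.57, 2.57, 3.14, 3.14, 3.14, 3.14].

### API

Orientations are given as [roll, pitch, yaw] about the fixed x, y, z axes, in that order (R = Rz(yaw) Ry(pitch) Rx(roll)).
In Python, from workcell import bot gives the robot as it stands.
- The arm moves only by the shell command python3 shift.py 'ROWS' [FORCE]. ROWS is a JSON list of rows, 1 to 10 of them, each of 7 numbers: the finger opening in m, then dx, dy, dz in m, then a rotation vector rx, ry, rz in rad; each row is the pose to reach, as a shift and turn from the pose commanded when the command began, along the tool's axes at that moment; what a row does not reach only later rows make up. A row lasts 1/12 s, in which the tool goes at most 0.0417 m and 0.125 rad, less where a joint would pass 70% of its speed; a pose out of reach is approached as far as the arm can. The fingers move at their own pace and stop on an object; FORCE is the grip in N (left out, the last holds). Time passes only in rows, so rows that do not move let the fingers close. It prints the time, the measured TCP pose, the force, the opening and the grip force at its end.
- bot.get_state(): the state, without advancing time (a new reading comes with each control period).
- bot.camera(name): name is "scene" or "top" or "wrist"; returns the picture (400x640x3 uint8, blue, green, red); there is no depth.
- bot.get_calibration(name): a dict with "fov_y" (degrees; the focal length in pixels is half the picture's height over the tangent of half this angle, whatever the lens; pixels are square), "cx", "cy" (the principal point, pixels), "R" (3x3) and "t" (3): a world point X has camera coordinates R X + t; the wrist camera has in their place "hand_eye" (4x4, takes a point from camera to tool coordinates, whose origin is the TCP and whose axes are the flange's). Camera axes: x right, y down, z forward; pixel columns grow to the right and rows downward; lengths in m; the calibration is good to about 2 mm. A picture is of the moment at which its call begins: read the wrist's pose just before it. get_calibration takes no time and is no camera call.
- bot.hand_in(): hands the job in; it is judged then, once.
The state is a dict: "time_s": time; "joint_positions": joint angles; "joint_velocities": joint speeds; "tau": joint torques, N m; "position": TCP position; "orientation": TCP orientation; "wrist_force": force on the tool from outside, world axes, zero at the start; "moment": the same for the moment, N m; "gripper_width": finger opening in m; "grasp_force": force on a finger pad.
Only numpy, scipy, OpenCV 4.12 (cv2) and the standard library are available. Lean on these libraries where they do the work, as an engineer would, in place of code of your own. Each camera call takes 0.05 s, during which the arm holds its last target. There are 200 camera calls.

### The job

With the tray still pulled out, lay every terracotta warmer tile flat, grooves up, and square on its own yellow rectangle in the tray, one even row filled from the lever end with no rectangle skipped. Then press the orange release lever and slide the tray fully home into the rack, keeping the row in place, and press the green latch down all the way over its lug. Leave the kitchen things standing around where they are.

Things in the scene. Friction and masses are not known exactly. Their poses are not given: they have to be found in the camera images.
- rack: Low grey steel warming rack fixed on the table, 260 x 430 mm, side walls 90 mm high, back wall 110 mm, open on top and at the front (its -x side, towards the robot). Origin: on the table under the middle of the tray when the tray is home; x is the way the tray slides home. Position and yaw (up to 0.12 rad) vary.
- tray (a joint): Tray on locking full-extension slides in the rack. Value in m: 0 = fully extended towards the robot and locked (the start), 0.150 = fully home. It slides along the rack's x with 3 N of friction, stays where it is left and stops rigidly at both ends. The lever's catch blocks it at 0 until the lever is pressed; once it is 30 mm in, the lever may be let go.
- release (a joint): Release lever under the tray; its orange pad stands out in front of the tray's blue front panel near the robot's right end. Value in rad: 0 = at rest (locked), 0.16 = fully pressed (pad 17 mm down), catch free above 0.08. Spring: 1.4 N rising to 5.5 N; it springs back. It rides with the tray: closed fingertips can hold the pad down while pushing the panel behind it.
- pad (a point): Centre of the top face of the orange lever pad, 48 mm above the table at rest; the pad is 36 mm (x) by 60 mm (y) and begins 2 mm in front of the blue panel. This point is 20 mm in front of the panel's outer face and 130 mm in the tray's -y from its middle. It moves with the lever and the tray; x points at the panel when at rest.
- tray_mid (a point): Middle of the tray floor, 60 mm above the table; x is the way the tray slides home; moves with the tray. Aluminium tray, inside 220 mm (x) by 378 mm (y); side and rear walls rise 20 mm above the floor, the blue front panel (on the -x side, outer face 124 mm from this point) rises 40 mm above the floor and ends 45 mm above the table.
- latch (a joint): Latch outside the rack's left wall (robot's left): a 104 mm hooked arm with a green thumb plate. Value in rad: 0 = closed (arm level, hooked over the steel lug on the tray front), growing as it rises; starts at 0.6 to 0.9. Hinge at x -40, y 227, z 86 mm in the rack's frame; the arm points to the rack's -x. Stays where left; 3 N closes it.
- latch_plate (a point): Centre of the top face of the green thumb plate (50 x 34 mm), on the arm 73 mm from the latch's hinge and 4 mm above the arm's middle; turns with the arm. Closed it is 90 mm above the table, and the arm is then on a rigid stop. Pushing straight down on a spot 55 mm from the hinge (level distance) closes it.
- mark0 (a point): Centre, on the tray floor, of painted yellow rectangle 0 (72 mm along the tray's x, 48 mm along y). Number 0 is the one at the lever end (robot's right). The six lie side by side in one row along the tray's y, 62 mm apart, counted from the lever end; x is the direction in which the tray slides home. Moves with the tray.
- mark1 (a point): Centre, on the tray floor, of painted yellow rectangle 1 (72 mm along the tray's x, 48 mm along y). The six lie side by side in one row along the tray's y, 62 mm apart, counted from the lever end; x is the direction in which the tray slides home. Moves with the tray.
- mark2 (a point): Centre, on the tray floor, of painted yellow rectangle 2 (72 mm along the tray's x, 48 mm along y). The six lie side by side in one row along the tray's y, 62 mm apart, counted from the lever end; x is the direction in which the tray slides home. Moves with the tray.
- mark3 (a point): Centre, on the tray floor, of painted yellow rectangle 3 (72 mm along the tray's x, 48 mm along y). The six lie side by side in one row along the tray's y, 62 mm apart, counted from the lever end; x is the direction in which the tray slides home. Moves with the tray.
- mark4 (a point): Centre, on the tray floor, of painted yellow rectangle 4 (72 mm along the tray's x, 48 mm along y). The six lie side by side in one row along the tray's y, 62 mm apart, counted from the lever end; x is the direction in which the tray slides home. Moves with the tray.
- mark5 (a point): Centre, on the tray floor, of painted yellow rectangle 5 (72 mm along the tray's x, 48 mm along y). The six lie side by side in one row along the tray's y, 62 mm apart, counted from the lever end; x is the direction in which the tray slides home. Moves with the tray.
- tile1: Terracotta warmer tile, two dark grooves across its top, 62 (x) x 40 (y) x 24 (z) mm, 0.14 kg, origin at the centre of its underside, z up; loose, all alike (either way round is the same). Starts in the tray, out of place and askew. May be absent (4 to 6 of the six are there).
- tile2: Terracotta warmer tile, two dark grooves across its top, 62 (x) x 40 (y) x 24 (z) mm, 0.14 kg, origin at the centre of its underside, z up; loose, all alike (either way round is the same). Starts in the tray, out of place and askew. May be absent (4 to 6 of the six are there).
- tile3: Terracotta warmer tile, two dark grooves across its top, 62 (x) x 40 (y) x 24 (z) mm, 0.14 kg, origin at the centre of its underside, z up; loose, all alike (either way round is the same). Starts on the table. May be absent (4 to 6 of the six are there).
- tile4: Terracotta warmer tile, two dark grooves across its top, 62 (x) x 40 (y) x 24 (z) mm, 0.14 kg, origin at the centre of its underside, z up; loose, all alike (either way round is the same). Starts on the table. May be absent (4 to 6 of the six are there).
- tile5: Terracotta warmer tile, two dark grooves across its top, 62 (x) x 40 (y) x 24 (z) mm, 0.14 kg, origin at the centre of its underside, z up; loose, all alike (either way round is the same). Starts on the table. May be absent (4 to 6 of the six are there).
- tile6: Terracotta warmer tile, two dark grooves across its top, 62 (x) x 40 (y) x 24 (z) mm, 0.14 kg, origin at the centre of its underside, z up; loose, all alike (either way round is the same). Starts on the table. May be absent (4 to 6 of the six are there).
- jar: Bystander: glass jar with steel screw cap, 72 mm across, 120 mm high; origin under its centre.
- mug: Bystander: blue enamel mug, 80 mm across, 80 mm high; origin under its centre.
- tin: Bystander: red round tin, 60 mm across, 60 mm high; origin under its centre.
- spoon: Bystander: wooden spoon lying on the table, 260 mm long along its x.
- whisk: Bystander: steel whisk lying on the table, 265 mm long along its x, wire end 55 mm across.

How it is judged:
By the outcome, as a careful person would: the job done as asked, in the order asked, and still so for the second after the job is handed in, with the robot touching nothing.
Of tile1, tile2, tile3, tile4, tile5, tile6 only 4 to 6 are there at a start; the rules pass over those that are not, and their reading is None.
At some moment in a run one of tile1, tile2, tile3, tile4, tile5, tile6 may be knocked a few centimetres aside while the robot is not near it.
It also fails if it takes over 210 s, if anything falls off the work surface, if the arm or the gripper's body presses on something with over 40 N, if the wrist force passes 120 N, or if a joint passes its speed limit or range.

## Working session

There is one attempt and no reset: what is moved stays moved. The work goes in short steps, Python scripts to look and compute and a shell command to move; the robot and the scene stay as the last step left them, time stands still between calls to the robot, and variables do not carry over. Pictures are saved under pics/ and viewed, at most 14 in all, crops included, and the job is handed in when it is done.

```bash
ls; mkdir -p pics; python3 - <<'E'
from workcell import bot
import cv2
s=bot.get_state();print({k:s[k] for k in('time_s','position','orientation','gripper_width')},bot.tips_ahead)
for n in('top','scene'):
    cv2.imwrite(f'pics/{n}0.png',bot.camera(n)); print(n,bot.get_calibration(n))
print(bot.get_calibration('wrist'))
E
```

```text
pics
shift.py
workcell.py
{'time_s': 0.0, 'position': array([0.17990638, 0.54543703, 0.19493706]), 'orientation': array([-3.13977889e+00, -3.63704074e-04,  2.82281928e+00]), 'gripper_width': 0.09221909502638974} 0.014
top {'fov_y': 52.11360548335819, 'cx': 314.1040702674321, 'cy': 207.72713506021836, 'R': array([[ 0.00498373, -0.99983918,  0.01722692],
       [-0.98101269, -0.00822846, -0.19376894],
       [ 0.19387953, -0.01593414, -0.98089593]]), 't': array([-0.03620922,  0.50164405,  1.22535666])}
scene {'fov_y': 57.821107180652696, 'cx': 320.77711252071225, 'cy': 193.95327253059077, 'R': array([[-0.23949577,  0.97080981, -0.01304174],
       [ 0.66787159,  0.15498251, -0.72796151],
       [-0.70469093, -0.18305391, -0.68549395]]), 't': array([ 0.16527001, -0.26621176,  1.49124457])}
{'fov_y': 67.33997880894225, 'cx': 320.10183471981884, 'cy': 200.1062886012225, 'hand_eye': array([[ 1.15144382e-04, -9.66281319e-01, -2.57488639e-01,
         7.22923725e-02],
       [ 9.99999068e-01, -2.39106594e-04,  1.34448072e-03,
        -1.20602939e-03],
       [-1.36071384e-03, -2.57488554e-01,  9.66280391e-01,
        -1.89527217e-01],
       [ 0.00000000e+00,  0.00000000e+00,  0.00000000e+00,
         1.00000000e+00]])}
```

View pics/top0.png

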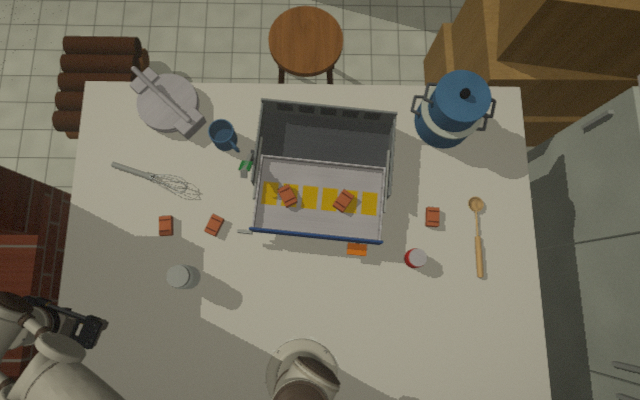

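View pics/scene0.png

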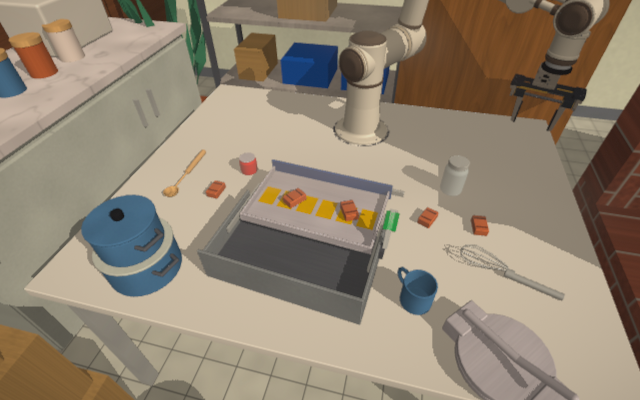

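The pictures show five tiles: two in the tray (top image ~(288,196), (343,201)) and three on the table (~(166,225), (214,225), (433,217)). The lever pad is at (357,249) and the latch at (247,165).

```bash
cat > h.py <<'E'
from workcell import bot
import numpy as np, cv2
from scipy.spatial.transform import Rotation as Ro
def cam(n,st=None):
    c=bot.get_calibration(n); f=200/np.tan(np.radians(c['fov_y']/2))
    if n!='wrist': R=np.array(c['R']);t=np.array(c['t'])
    else:
        st=st or bot.get_state(); T=np.eye(4);T[:3,:3]=Ro.from_euler('xyz',st['orientation']).as_matrix();T[:3,3]=st['position']
        M=np.linalg.inv(T@c['hand_eye']);R,t=M[:3,:3],M[:3,3]
    return f,c['cx'],c['cy'],R,t
def pix(C,u,v,z):
    f,cx,cy,R,t=C; d=R.T@np.array([(u-cx)/f,(v-cy)/f,1]); o=-R.T@t
    return o+d*(z-o[2])/d[2]
def proj(C,X):
    f,cx,cy,R,t=C; p=R@np.array(X)+t; return f*p[0]/p[2]+cx,f*p[1]/p[2]+cy
def go(x,y,z,yaw):
    "shift in tool axes from commanded(~measured) pose to tool-down pose; yaw of tool x modulo pi"
    s=bot.get_state();R=Ro.from_euler('xyz',s['orientation']);
    d=R.inv().apply(np.array([x,y,z])-s['position'])
    best=None
    for k in(-1,0,1):
        r=(R.inv()*Ro.from_euler('xyz',[np.pi,0,yaw+k*np.pi])).as_rotvec()
        if best is None or np.linalg.norm(r)<np.linalg.norm(best): best=r
    print('shift',d.round(4),'rot',best.round(4),'rows',np.ceil(max(np.linalg.norm(d)/.0417,np.linalg.norm(best)/.125)))
E
python3 - <<'E'
import cv2
i=cv2.imread('pics/top0.png')
cv2.imwrite('pics/c1.png',cv2.resize(i[150:270,235:395],None,fx=5,fy=5,interpolation=cv2.INTER_CUBIC))
a=[cv2.resize(i[y-25:y+25,x-32:x+32],None,fx=6,fy=6,interpolation=cv2.INTER_CUBIC) for x,y in((180,225),(220,225),(433,217),(247,165))]
cv2.imwrite('pics/c2.png',cv2.vconcat([cv2.hconcat(a[:2]),cv2.hconcat(a[2:])]))
E
```

```text
(no output)
```

View pics/c1.png

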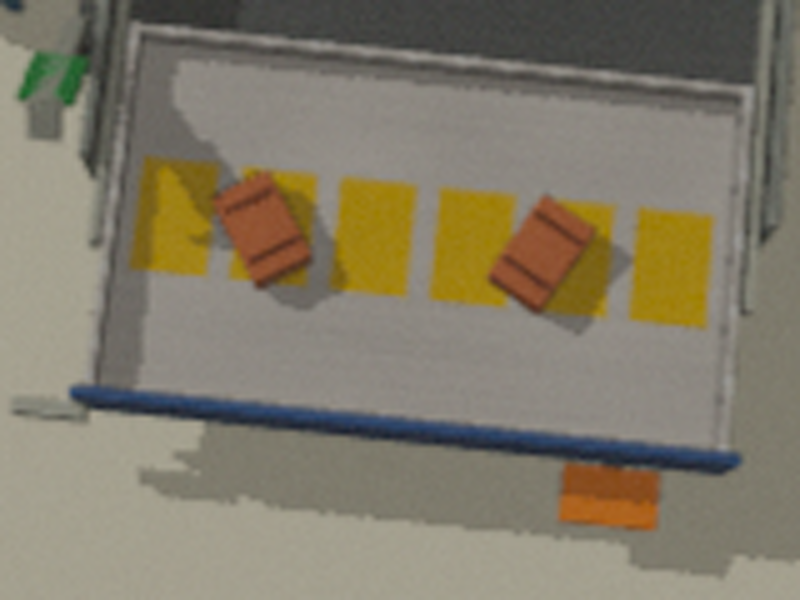

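View pics/c2.png

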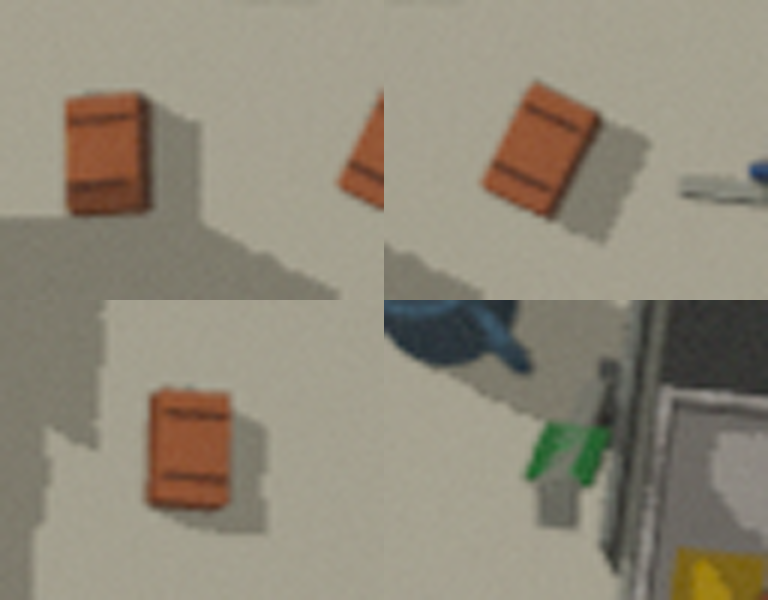

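```bash
cat >> h.py <<'E'
from scipy.optimize import least_squares
def hullc(pts):
    h=cv2.convexHull(np.float32(pts).reshape(-1,1,2)); m=cv2.moments(h); return np.array([m['m10']/m['m00'],m['m01']/m['m00']]),m['m00'],h
def box(x,y,a,L,W,z0,z1):
    c,s=np.cos(a),np.sin(a)
    return [(x+c*i*L/2-s*j*W/2,y+s*i*L/2+c*j*W/2,z) for i in(-1,1) for j in(-1,1) for z in(z0,z1)]
def feat(pts):
    c,A,h=hullc(pts); h=h.reshape(-1,2)
    # second-moment orientation through polygon moments
    m=cv2.moments(h.reshape(-1,1,2)); return np.array([c[0],c[1],(m['mu20']-m['mu02'])/A**1.5*0.1,2*m['mu11']/A**1.5*0.1]),A
def masks(im):
    v=cv2.cvtColor(im,cv2.COLOR_BGR2HSV); H,S,V=cv2.split(v)
    red=((H<13)&(S>110)&(V>60)).astype(np.uint8); yel=((H>=18)&(H<32)&(S>150)&(V>60)).astype(np.uint8)
    return red,yel
def fit(C,pts,L,W,z0,z1,a0,):
    F,A=feat(pts); p=pix(C,F[0],F[1],(z0+z1)/2)
    def r(q):
        f,_=feat([proj(C,X) for X in box(*q,L,W,z0,z1)]); d=f-F; d[2:]*=300; return d
    best=None
    for a in a0:
        o=least_squares(r,[p[0],p[1],a],x_scale=[.01,.01,.1],diff_step=1e-4)
        if best is None or o.cost<best.cost: best=o
    A2=feat([proj(C,X) for X in box(*best.x,L,W,z0,z1)])[1]
    return best.x,best.cost,A,A2
def pts_of(lab,k):
    m=(lab==k).astype(np.uint8); cs,_=cv2.findContours(cv2.resize(m,None,fx=4,fy=4,interpolation=cv2.INTER_LINEAR),cv2.RETR_EXTERNAL,cv2.CHAIN_APPROX_NONE)
    return (np.vstack(cs).reshape(-1,2)+.5)/4-.5
def look(n='top',save=None,tray=True):
    st=bot.get_state(); im=bot.camera(n); C=cam(n,st)
    if save: cv2.imwrite(save,im)
    red,yel=masks(im); out=[]
    if tray:
        yel=cv2.morphologyEx(yel,cv2.MORPH_OPEN,np.ones((3,3),np.uint8))
        nn,lab,stt,_=cv2.connectedComponentsWithStats(yel); big=np.isin(lab,[k for k in range(1,nn) if stt[k,4]>20]).astype(int)
        q=fit(C,pts_of(big,1),.072,.358,.06,.06,[-.1,.1]); print('marks',q[0].round(4),'cost %.3f A %.0f/%.0f'%q[1:])
        x,y,a=q[0]
        for k in range(6): print(k,(np.array([x,y])+np.array([-np.sin(a),np.cos(a)])*.062*(k-2.5)).round(4))
    red=cv2.morphologyEx(red,cv2.MORPH_CLOSE,np.ones((3,3),np.uint8))
    nn,lab,stt,cen=cv2.connectedComponentsWithStats(red)
    for k in range(1,nn):
        if 90<stt[k,4]<(400 if n=='top' else 6000):
            for zb in(0,.06):
                q=fit(C,pts_of(lab,k),.062,.04,zb,zb+.024,[-1.2,-.4,.4,1.2]); print('red',cen[k].round(0),stt[k,4],'z',zb,q[0].round(4),'cost %.3f A %.0f/%.0f'%q[1:])
E
python3 - <<'E'
from h import *
look('top')
look('scene')
C=cam('top');
print('jar',pix(C,178,277,.06),'tin',pix(C,415,258,.06),'mug',pix(C,223,133,.04))
E
```

```text
marks [ 0.5358 -0.0483 -0.0975] cost 65.717 A 2601/2603
0 [ 0.5207 -0.2025]
1 [ 0.5267 -0.1408]
2 [ 0.5327 -0.0791]
3 [ 0.5388 -0.0174]
4 [0.5448 0.0443]
5 [0.5508 0.106 ]
red [69. 97.] 261 z 0 [ 0.8663  0.7996 -1.5055] cost 571.943 A 303/321
red [69. 97.] 261 z 0.06 [ 0.8379  0.7616 -1.5008] cost 508.450 A 303/353
red [ 67. 117.] 267 z 0 [0.8001 0.7959 1.6308] cost 262.008 A 339/323
red [ 67. 117.] 267 z 0.06 [0.775  0.7579 1.6359] cost 217.329 A 339/356
red [287. 195.] 246 z 0 [0.5488 0.0541 0.5315] cost 0.638 A 263/263
red [287. 195.] 246 z 0.06 [0.5352 0.0504 0.5343] cost 4.452 A 263/289
red [343. 200.] 243 z 0 [ 0.5343 -0.1252 -0.5774] cost 0.716 A 256/260
red [343. 200.] 243 z 0.06 [ 0.5214 -0.1193 -0.5801] cost 4.807 A 256/286
red [432. 217.] 249 z 0 [ 0.4839 -0.4106 -0.0578] cost 14.486 A 245/296
red [432. 217.] 249 z 0.06 [ 0.4731 -0.3925 -0.0554] cost 7.971 A 245/325
red [214. 225.] 243 z 0 [0.4513 0.2841 2.7674] cost 1.958 A 253/290
red [214. 225.] 243 z 0.06 [ 0.4422  0.2706 -0.3761] cost 0.168 A 253/320
red [165. 226.] 260 z 0 [0.4482 0.4356 0.1151] cost 2.446 A 263/314

[... 1403 characters left out ...]
18.310 A 234/307
red [294. 197.] 274 z 0 [ 0.4619 -0.1452  2.5002] cost 1.898 A 283/281
red [294. 197.] 274 z 0.06 [ 0.5201 -0.1232  2.5057] cost 10.713 A 283/326
red [349. 210.] 275 z 0 [0.4802 0.0403 0.4782] cost 3.549 A 286/280
red [349. 210.] 275 z 0.06 [0.5362 0.0482 0.4774] cost 0.114 A 286/325
red [428. 217.] 255 z 0 [0.452  0.2802 2.7096] cost 7.209 A 262/298
red [428. 217.] 255 z 0.06 [0.5106 0.2711 2.712 ] cost 17.389 A 262/346
red [480. 225.] 278 z 0 [0.4503 0.4324 0.0564] cost 1.373 A 286/336
red [480. 225.] 278 z 0.06 [0.5084 0.4125 0.0486] cost 5.911 A 286/389
jar [0.28644274 0.37097488 0.06      ] tin [ 0.34709237 -0.33917487  0.06      ] mug [0.74836751 0.26381882 0.04      ]
```

```bash
python3 - <<'E'
from h import *
go(.48,-.06,.30,-.1)
im=cv2.imread('pics/top0.png');C=cam('top')
f=lambda u,v:((u+.5)/5-.5+235,(v+.5)/5-.5+150)
for c in ((638,210),(713,213),(708,327),(630,320),(145,156),(220,163),(210,275),(132,270)): print(pix(C,*f(*c),.06).round(4))
E
```

```text
shift [-0.4747 -0.4813 -0.1043] rot [-0.001  -0.0003 -0.2188] rows 17.0
[ 0.5523 -0.1825  0.06  ]
[ 0.5508 -0.2294  0.06  ]
[ 0.4785 -0.2245  0.06  ]
[ 0.4825 -0.1764  0.06  ]
[0.5842 0.1255 0.06  ]
[0.5801 0.0786 0.06  ]
[0.5087 0.0833 0.06  ]
[0.5114 0.1314 0.06  ]
```

```bash
python3 shift.py '[[0.092,-0.04,-0.04,-0.02,0,0,-0.02],[0.092,-0.08,-0.08,-0.04,0,0,-0.05],[0.092,-0.12,-0.12,-0.06,0,0,-0.08],[0.092,-0.16,-0.16,-0.08,0,0,-0.11],[0.092,-0.2,-0.2,-0.1,0,0,-0.14],[0.092,-0.24,-0.24,-0.104,0,0,-0.17],[0.092,-0.28,-0.28,-0.104,0,0,-0.2],[0.092,-0.32,-0.32,-0.104,0,0,-0.219],[0.092,-0.36,-0.36,-0.104,0,0,-0.219],[0.092,-0.4,-0.4,-0.104,0,0,-0.219]]' 20
python3 -c "
from h import *
go(.48,-.06,.30,-.1)"
```

```text
time_s: 1.03
position: [0.3618, 0.1846, 0.2917]
orientation: [3.141, 0.001, 3.042]
wrist_force: [-0.3, 0.1, 0.2]
gripper_width: 0.0919
grasp_force: 0.0
shift [-0.1419 -0.2316 -0.0082] rot [0.0004 0.0013 0.0006] rows 7.0
```

```bash
python3 shift.py '[[0.092,-0.02,-0.033,-0.001,0,0,0],[0.092,-0.04,-0.066,-0.002,0,0,0],[0.092,-0.06,-0.1,-0.004,0,0,0],[0.092,-0.08,-0.133,-0.006,0,0,0],[0.092,-0.1,-0.166,-0.008,0,0,0],[0.092,-0.12,-0.2,-0.008,0,0,0],[0.092,-0.14,-0.23,-0.008,0,0,0],[0.092,-0.14,-0.23,-0.008,0,0,0],[0.092,-0.14,-0.23,-0.008,0,0,0]]'
python3 - <<'E'
from h import *
look('wrist','pics/w1.png')
im=cv2.imread('pics/w1.png'); cv2.imwrite('pics/w1b.png',cv2.resize(im,(800,500)))
E
```

```text
time_s: 1.78
position: [0.4777, -0.0575, 0.2985]
orientation: [3.141, -0.002, 3.039]
wrist_force: [0.3, 1.0, -0.5]
gripper_width: 0.092
grasp_force: 0.0
marks [ 0.523  -0.0507 -0.097 ] cost 77.080 A 10681/11394
0 [ 0.508 -0.205]
1 [ 0.514  -0.1432]
2 [ 0.52   -0.0815]
3 [ 0.526  -0.0198]
4 [0.532  0.0419]
5 [0.538  0.1036]
red [126. 104.] 898 z 0 [ 0.3552 -0.3535 -0.1648] cost 113.113 A 1305/1603
red [126. 104.] 898 z 0.06 [ 0.3622 -0.3188 -0.2518] cost 198.271 A 1305/2104
red [236. 107.] 1119 z 0 [ 0.3736 -0.1739 -1.6638] cost 0.001 A 1139/1278
red [236. 107.] 1119 z 0.06 [ 0.3731 -0.1542  1.4954] cost 55.375 A 1139/1699
red [630. 117.] 783 z 0 [0.4434 0.388  0.3059] cost 4274.877 A 796/1816
red [630. 117.] 783 z 0.06 [0.4387 0.3299 0.3108] cost 4082.421 A 796/2372
red [538. 128.] 1301 z 0 [ 0.4499  0.2814 -0.4163] cost 5.767 A 1346/1589
red [538. 128.] 1301 z 0.06 [ 0.4472  0.2405 -0.3495] cost 0.686 A 1346/2057
red [102. 193.] 1167 z 0 [ 0.4833 -0.4141 -0.0799] cost 1.671 A 1188/1401
red [102. 193.] 1167 z 0.06 [ 0.4741 -0.3695 -0.0968] cost 4.768 A 1188/1838
red [398. 206.] 1200 z 0 [ 0.5544  0.0637 -2.6366] cost 0.015 A 1241/1041
red [398. 206.] 1200 z 0.06 [0.533  0.0528 0.4931] cost 51.021 A 1241/1380
red [278. 208.] 1157 z 0 [ 0.5382 -0.1333 -0.6122] cost 1.337 A 1197/1005
red [278. 208.] 1157 z 0.06 [ 0.5206 -0.1229 -0.6105] cost 76.793 A 1197/1322
```

View pics/w1b.png

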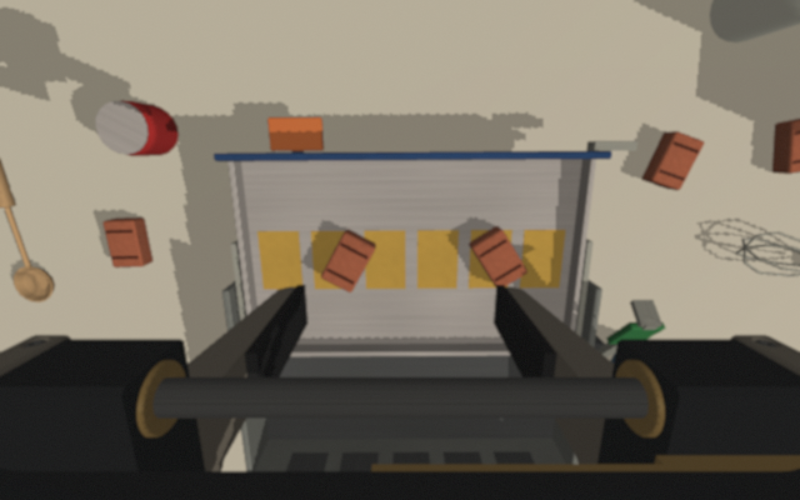

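```bash
sed -i 's/red=.*$/red=((H<15)\&(S>85)\&(V>25)).astype(np.uint8); yel=((H>=15)\&(H<32)\&(S>110)\&(V>40)).astype(np.uint8)/' h.py
python3 - <<'E'
from h import *
s=bot.get_state()
for n,p in(('wrist','pics/w1.png'),('top','pics/top0.png')):
    im=cv2.imread(p);C=cam(n,s);red,yel=masks(im)
    nn,lab,st,cen=cv2.connectedComponentsWithStats(yel)
    for k in range(1,nn):
        if st[k,4]>100: print(n,st[k],cen[k].round(1),pix(C,*cen[k],.06).round(4))
    y,x=(200,398) if n=='wrist' else (196,288)
    print(cv2.cvtColor(im,cv2.COLOR_BGR2HSV)[y,x-26:x+26:2].tolist() if n=='wrist' else '')
    nn,lab,st,cen=cv2.connectedComponentsWithStats(red)
    for k in range(1,nn):
        if 150<st[k,4]<2000: print('r',st[k],cen[k].round(1))
E
```

```text
wrist [  0 133  42 107 806] [ 19.7 205.3] [ 0.4816 -0.5039  0.06  ]
wrist [ 206  185   36   47 1458] [223.9 207.3] [ 0.5152 -0.2041  0.06  ]
wrist [249 185  27  46 709] [258.6 203.5] [ 0.5147 -0.152   0.06  ]
wrist [ 291  185   33   46 1353] [308.7 207.9] [ 0.5288 -0.079   0.06  ]
wrist [ 334  184   33   46 1461] [349.4 206.4] [ 0.5327 -0.0185  0.06  ]
wrist [ 416  184   36   46 1426] [433.6 206.1] [0.545 0.106 0.06 ]
wrist [375 199  23  31 355] [382.4 218.8] [0.5571 0.0293 0.06  ]
wrist [ 108  288   40   63 1113] [123.4 319.5] [ 0.6883 -0.4038  0.06  ]
wrist [ 493  288   40   63 1124] [516.8 319.4] [0.7547 0.2422 0.06  ]
wrist [ 298  364  342   14 2631] [505.2 371.9] [0.8599 0.2292 0.06  ]
[[16, 25, 114], [15, 31, 116], [19, 114, 116], [14, 155, 105], [8, 150, 136], [8, 150, 146], [8, 151, 147], [8, 151, 142], [8, 150, 121], [8, 158, 89], [7, 150, 90], [8, 150, 121], [8, 151, 145], [8, 149, 152], [8, 150, 153], [8, 150, 151], [8, 149, 152], [8, 152, 154], [8, 150, 153], [8, 146, 150], [8, 81, 126], [16, 25, 112], [18, 29, 113], [19, 108, 120], [20, 164, 126], [20, 162, 129]]
r [100 
[... 541 characters left out ...]
] [ 0.5339 -0.0175  0.06  ]
top [321 188  17  23 324] [328.8 198.6] [ 0.5289 -0.0781  0.06  ]
top [343 190  15  23 185] [351.7 202.3] [ 0.518  -0.1492  0.06  ]
top [361 191  17  25 341] [368.8 203. ] [ 0.5162 -0.2024  0.06  ]
top [469 197  14  15 148] [475.4 203.8] [ 0.5165 -0.5355  0.06  ]
top [475 234   8  43 205] [478.6 256.7] [ 0.3522 -0.5334  0.06  ]

r [278 184  19  23 260] [286.9 195.3]
r [ 50 189  20  60 575] [ 59.6 216.4]
r [333 189  21  24 255] [342.7 200.3]
r [425 207  15  20 266] [432.1 216.5]
r [159 215  14  21 278] [165.5 225.4]
r [204 214  20  22 256] [213.8 224.6]
r [346 242  21  14 213] [356.5 248.5]
r [  2 346  29  13 274] [ 17.5 352.7]
r [  0 360  29  21 356] [ 12.7 368.6]
```

```bash
python3 - <<'E'
from h import *
s=bot.get_state()
for n,p,L in(('wrist','pics/w1.png',[(538,128,0),(102,193,0),(398,206,.06),(278,208,.06)]),('top','pics/top0.png',[(214,224,0),(432,217,0),(287,195,.06),(343,200,.06),(165,225,0)])):
    im=cv2.imread(p);C=cam(n,s);red,_=masks(im)
    nn,lab,st,cen=cv2.connectedComponentsWithStats(red)
    for u,v,zb in L:
        k=lab[v,u]
        for z0 in(zb,zb+.024):
            q=fit(C,pts_of(lab,k),.062,.04,z0,zb+.024,[-1.2,-.4,.4,1.2]); print(n,(u,v),z0,q[0].round(4),'cost %.3f A %.0f/%.0f'%q[1:])
        (w,h)=cv2.minAreaRect(np.float32(pts_of(lab,k)))[1]; print(round(w,1),round(h,1))
    y,x=(190,102) if n=='wrist' else (217,432)
i=cv2.imread('pics/w1.png'); r,_=masks(i)
o=[]
for u,v in((398,206),(278,208),(102,193),(538,128)):
    a=i[v-32:v+32,u-32:u+32].copy(); m=r[v-32:v+32,u-32:u+32]; a=cv2.resize(a,None,fx=6,fy=6,interpolation=cv2.INTER_NEAREST); cs,_=cv2.findContours(cv2.resize(m,None,fx=6,fy=6,interpolation=cv2.INTER_NEAREST),0,2); cv2.drawContours(a,cs,-1,(255,255,0),1); o.append(a[:290])
cv2.imwrite('pics/c3.png',cv2.vconcat([cv2.hconcat(o[:2]),cv2.hconcat(o[2:])]))
E
```

```text
wrist (538, 128) 0 [ 0.4495  0.2829 -0.4112] cost 4.885 A 1406/1586
wrist (538, 128) 0.024 [ 0.4606  0.2706 -0.5333] cost 670.791 A 1406/1099
32.1 48.2
wrist (102, 193) 0 [ 0.4841 -0.4132 -0.0987] cost 1.396 A 1262/1401
wrist (102, 193) 0.024 [ 0.4966 -0.4115 -0.211 ] cost 765.033 A 1262/935
41.9 33.1
wrist (398, 206) 0.06 [0.533  0.0536 0.4895] cost 39.150 A 1303/1377
wrist (398, 206) 0.08399999999999999 [ 0.5286  0.0455 -2.6316] cost 104.422 A 1303/1220
46.0 29.7
wrist (278, 208) 0.06 [ 0.5207 -0.1215 -0.5996] cost 110.434 A 1252/1320
wrist (278, 208) 0.08399999999999999 [ 0.518  -0.1186  2.5439] cost 18.073 A 1252/1210
29.4 44.2
top (214, 224) 0 [0.4518 0.2834 2.7366] cost 4.754 A 265/290
top (214, 224) 0.024 [ 0.4515  0.281  -0.4061] cost 19.622 A 265/250
13.8 20.0
top (432, 217) 0 [ 0.4834 -0.4126 -0.1467] cost 1.193 A 271/296
top (432, 217) 0.024 [ 0.4826 -0.4089 -0.1882] cost 12.038 A 271/240
14.2 20.4
top (287, 195) 0.06 [0.5357 0.0494 0.4884] cost 13.692 A 274/288
top (287, 195) 0.08399999999999999 [0.5331 0.0505 0.4718] cost 0.426 A 274/261
20.9 13.8
top (343, 200) 0.06 [ 0.5214 -0.119  -0.5606] cost 11.435 A 270/285
top (343, 200) 0.08399999999999999 [ 0.5185 -0.1191 -0.5479] cost 2.959 A 270/261
13.5 20.9
top (165, 225) 0 [0.4491 0.4342 0.1012] cost 19.175 A 275/313
top (165, 225) 0.024 [0.4474 0.4321 0.1119] cost 0.442 A 275/251
20.8 13.8
```

View pics/c3.png

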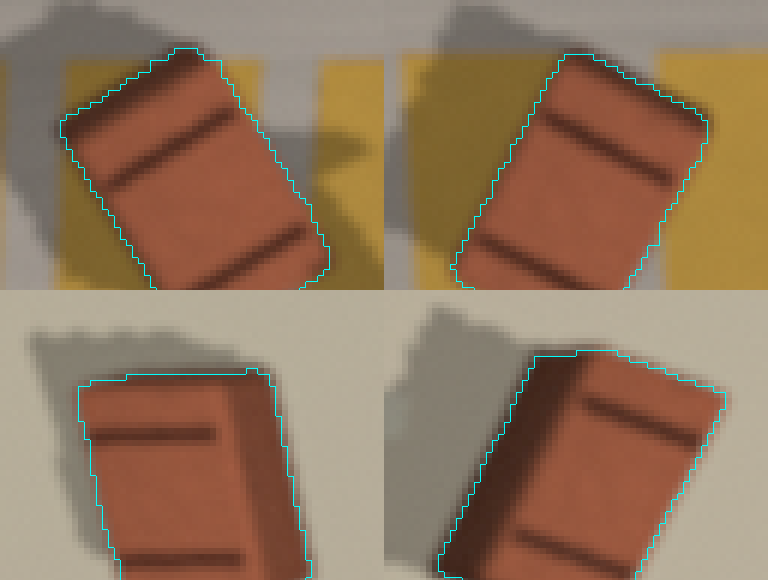

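The crops show clean tile outlines, with the side faces included in the mask, so I'll fit a full box to the contour.

```bash
python3 - <<'E'
s=open('h.py').read()
i=s.index('def feat'); j=s.index('def masks'); s=s[:i]+s[j:]
i=s.index('def fit'); j=s.index('def pts_of'); k=s.index('def look')
s=s[:i]+'''def fit(C,pts,L,W,z0,z1,a0):
    pts=cv2.convexHull(np.float32(pts)).reshape(-1,2); pts=np.vstack([pts[i]+(pts[(i+1)%len(pts)]-pts[i])*t for i in range(len(pts)) for t in np.linspace(0,1,max(2,int(np.linalg.norm(pts[(i+1)%len(pts)]-pts[i])*2)))]).astype(np.float32)
    c=pts.mean(0); p=pix(C,c[0],c[1],(z0+z1)/2)
    def r(q):
        h=hullc([proj(C,X) for X in box(*q,L,W,z0,z1)])[2]*64  # finer fixed point
        return np.array([cv2.pointPolygonTest(h,(float(u)*64,float(v)*64),True)/64 for u,v in pts])
    os=[least_squares(r,[p[0],p[1],a],x_scale=[.01,.01,.1],diff_step=1e-3) for a in a0]
    b=min(os,key=lambda o:o.cost); return b.x,np.sqrt(np.mean(r(b.x)**2))
'''+s[j:k]+'''
M0,A=np.array([.5157,-.2033]),-.0961
TX=np.array([np.cos(A),np.sin(A)]);TY=np.array([-np.sin(A),np.cos(A)])
def mark(k): return M0+TY*.062*k
def tiles(n='top',im=None,st=None,save=None,roi=None):
    st=st or bot.get_state(); im=bot.camera(n) if im is None else im
    if save: cv2.imwrite(save,im)
    C=cam(n,st); red,_=masks(im); nn,lab,ss,cen=cv2.connectedComponentsWithStats(red); out=[]
    for k in range(1,nn):
        big=ss[k,4]; lo,hi=(200,300) if n=='top' else (700,6000)
        if not lo<big<hi: continue
        p=pix(C,*cen[k],.04)
        if not(.3<p[0]<.7 and abs(p[1])<.55): continue
        d=np.array(p[:2])-mark(2.5); intray=abs(d@TY)<.2 and abs(d@TX)<.12
        zb=.06 if intray else 0
        q,e=fit(C,pts_of(lab,k),.062,.04,zb,zb+.024,[-1.2,-.4,.4,1.2])
        d=q[:2]-M0; a=(q[2]+np.pi/2)%np.pi-np.pi/2
        print(n,cen[k].round(0),big,'zb',zb,q[:2].round(4),'yaw %.3f rms %.2f'%(a,e),('tray: k=%.2f dx %.4f dy %.4f dyaw %.3f'%(d@TY/.062,d@TX,d@TY-.062*round(d@TY/.062),a-A)) if intray else '')
'''
open('h.py','w').write(s)
E
python3 - <<'E'
from h import *
s=bot.get_state()
tiles('wrist',cv2.imread('pics/w1.png'),s); tiles('top',cv2.imread('pics/top0.png'),s)
E
```

```text
wrist [125. 104.] 949 zb 0 [ 0.3512 -0.3461] yaw -0.160 rms 2.05 
wrist [236. 107.] 1185 zb 0 [ 0.3735 -0.1729] yaw 1.474 rms 0.51 
wrist [630. 117.] 812 zb 0 [0.4455 0.4475] yaw -1.383 rms 5.56 
wrist [538. 128.] 1369 zb 0 [0.4516 0.2837] yaw -0.408 rms 1.16 
wrist [102. 193.] 1223 zb 0 [ 0.4842 -0.4137] yaw -0.046 rms 0.95 
wrist [398. 206.] 1257 zb 0.06 [0.5355 0.0504] yaw 0.495 rms 0.65 tray: k=4.10 dx -0.0046 dy 0.0064 dyaw 0.591
wrist [278. 209.] 1209 zb 0.06 [ 0.5218 -0.1216] yaw -0.601 rms 0.76 tray: k=1.32 dx -0.0018 dy 0.0199 dyaw -0.505
top [287. 195.] 260 zb 0.06 [0.5355 0.0513] yaw 0.489 rms 0.33 tray: k=4.12 dx -0.0048 dy 0.0073 dyaw 0.585
top [343. 200.] 255 zb 0.06 [ 0.5209 -0.1202] yaw -0.602 rms 0.33 tray: k=1.34 dx -0.0028 dy 0.0212 dyaw -0.506
top [432. 217.] 266 zb 0 [ 0.4835 -0.4124] yaw -0.097 rms 0.42 
top [166. 225.] 278 zb 0 [0.4487 0.4361] yaw 0.075 rms 0.64 
top [214. 225.] 256 zb 0 [0.4518 0.284 ] yaw -0.427 rms 0.41 
top [356. 249.] 213 zb 0 [ 0.3782 -0.1666] yaw 1.506 rms 0.41
```

```bash
python3 - <<'E'
from h import *
s=bot.get_state();print(s['joint_positions'].round(3),s['position'],s['orientation'])
go(.5213,-.121,.15,-.60+np.pi/2)
E
```

```text
[-0.37  -0.14   1.696  0.     1.586 -1.84 ] [ 0.47749599 -0.05638155  0.29882345] [ 3.14082119e+00 -1.12293087e-03  3.04073446e+00]
shift [-0.0503 -0.06    0.1487] rot [ 1.3000e-03 -6.0000e-04 -1.0717e+00] rows 9.0
```

```bash
python3 - <<'E'
s=open('h.py').read()
i=s.index('    best=None'); j=s.index("    print('shift'")
s=s[:i]+'''    yaw=(yaw-1.4+np.pi/2)%np.pi+1.4-np.pi/2
    best=(R.inv()*Ro.from_euler('xyz',[np.pi,0,yaw])).as_rotvec()
'''+s[j:]
open('h.py','w').write(s)
E
python3 shift.py '[[0.092,-0.01,-0.01,0.02,0,0,0.12],[0.092,-0.02,-0.02,0.04,0,0,0.24],[0.092,-0.03,-0.03,0.06,0,0,0.36],[0.092,-0.04,-0.04,0.08,0,0,0.48],[0.092,-0.05,-0.05,0.1,0,0,0.6],[0.092,-0.05,-0.06,0.1,0,0,0.72],[0.092,-0.05,-0.06,0.1,0,0,0.84],[0.092,-0.05,-0.06,0.1,0,0,0.96],[0.092,-0.05,-0.06,0.1,0,0,1.08],[0.092,-0.05,-0.06,0.1,0,0,1.2]]' 20
python3 -c "
from h import *
go(.5213,-.121,.13,-.60+np.pi/2)"
```

```text
time_s: 2.67
position: [0.5213, -0.1192, 0.1995]
orientation: [3.141, -0.0, 1.838]
wrist_force: [0.0, 0.4, -0.6]
gripper_width: 0.0921
grasp_force: 0.0
shift [-0.0017 -0.0005  0.0695] rot [ 2.000e-04 -3.000e-04  8.673e-01] rows 7.0
```

```bash
python3 shift.py '[[0.092,0,0,0.01,0,0,0.12],[0.092,-0.001,0,0.02,0,0,0.24],[0.092,-0.001,0,0.03,0,0,0.36],[0.092,-0.001,0,0.04,0,0,0.48],[0.092,-0.002,0,0.05,0,0,0.6],[0.092,-0.002,0,0.06,0,0,0.72],[0.092,-0.002,0,0.068,0,0,0.84],[0.092,-0.002,0,0.068,0,0,0.867],[0.092,-0.002,0,0.068,0,0,0.867]]'
python3 -c "
from h import *
go(.5213,-.121,.078,-.60+np.pi/2)"
```

```text
time_s: 3.42
position: [0.5215, -0.121, 0.1309]
orientation: [-3.14, -0.0, 0.976]
wrist_force: [-0.2, 0.7, -0.1]
gripper_width: 0.0921
grasp_force: 0.0
shift [-0.0001 -0.0002  0.0529] rot [-0.0011 -0.0001  0.0057] rows 2.0
```

Positioning is accurate. Descend, grip and lift.

```bash
python3 shift.py '[[0.092,0,0,0.03,0,0,0.005],[0.092,0,0,0.053,0,0,0.005],[0.092,0,0,0.053,0,0,0.005],[0.05,0,0,0.053,0,0,0.005],[0.05,0,0,0.053,0,0,0.005],[0.05,0,0,0.053,0,0,0.005],[0.05,0,0,0.053,0,0,0.005],[0.05,0,0,0.053,0,0,0.005]]' 20
python3 -c "
from h import *
print(mark(1));go(*mark(1),.11,A+np.pi/2)"
```

```text
time_s: 4.08
position: [0.5229, -0.1234, 0.0795]
orientation: [3.139, -0.0, 0.97]
wrist_force: [1.1, -0.4, -0.7]
gripper_width: 0.0607
grasp_force: 0.0
[ 0.52164903 -0.14158607]
shift [-0.0157  0.0093 -0.0305] rot [ 2.300e-03  2.000e-04 -5.047e-01] rows 5.0
```

```bash
python3 shift.py '[[0.05,0,0,0,0,0,0],[0.05,0,0,0,0,0,0],[0.05,0,0,-0.03,0,0,0],[0.05,-0.004,0.002,-0.03,0,0,-0.12],[0.05,-0.008,0.004,-0.03,0,0,-0.24],[0.05,-0.012,0.006,-0.03,0,0,-0.36],[0.05,-0.0157,0.0093,-0.03,0,0,-0.48],[0.05,-0.0157,0.0093,-0.03,0,0,-0.505],[0.05,-0.0157,0.0093,-0.03,0,0,-0.505]]' 20
python3 -c "
from h import *
go(*mark(1),.079,A+np.pi/2)"
```

```text
time_s: 4.83
position: [0.5209, -0.1413, 0.1082]
orientation: [-3.142, -0.0, 1.473]
wrist_force: [-0.4, 0.5, -0.2]
gripper_width: 0.0499
grasp_force: 0.0
shift [-0.0002  0.0008  0.0292] rot [-0.     -0.0001 -0.0021] rows 1.0
```

```bash
python3 - <<'E'
from h import *
tiles('top',save='pics/t2.png')
im=bot.camera('wrist'); cv2.imwrite('pics/w2.png',im)
t=cv2.imread('pics/t2.png')[150:270,235:395]
cv2.imwrite('pics/c4.png',cv2.vconcat([im[:,:],cv2.resize(t,(640,480))])[:,:])
a=cv2.vconcat([cv2.resize(im,(480,300)),cv2.resize(t,(480,300))]); cv2.imwrite('pics/c4.png',a)
E
```

```text
top [287. 195.] 260 zb 0.06 [0.5351 0.0511] yaw 0.489 rms 0.29 tray: k=4.12 dx -0.0052 dy 0.0071 dyaw 0.586
top [432. 216.] 264 zb 0 [ 0.4836 -0.4124] yaw -0.103 rms 0.44 
top [165. 225.] 276 zb 0 [0.449 0.436] yaw 0.089 rms 0.65 
top [214. 225.] 256 zb 0 [0.4518 0.284 ] yaw -0.428 rms 0.42
```

View pics/c4.png

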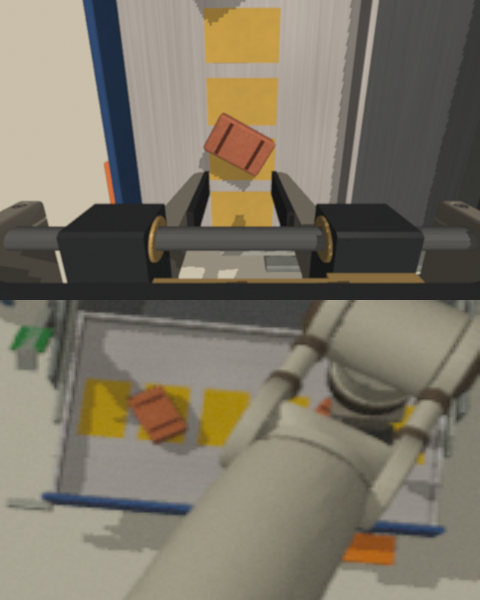

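```bash
python3 - <<'E'
from h import *
s=bot.get_state();im=cv2.imread('pics/w2.png');C=cam('wrist',s)
print(s['position'],s['orientation'],proj(C,s['position']))
tiles('wrist',im,s)
red,yel=masks(im)
for m,z in((red,.084),(yel,.06)):
    nn,lab,st,cen=cv2.connectedComponentsWithStats(m)
    for k in range(1,nn):
        if st[k,4]>300: print(st[k],cen[k].round(1),pix(C,*cen[k],z).round(4))
E
```

```text
[ 0.52080927 -0.14103054  0.10812811] [-3.14141194e+00 -1.81768666e-04  1.47218395e+00] (np.float64(320.09440370184086), np.float64(230.36790209226433))
wrist [319. 193.] 4473 zb 0.06 [ 0.5213 -0.1227] yaw -0.611 rms 0.89 tray: k=1.30 dx -0.0021 dy 0.0187 dyaw -0.515
[ 272  151   95   83 4473] [318.7 192.5] [ 0.5217 -0.1207  0.084 ]
[138 215  16  58 411] [145.7 243.6] [ 0.3857 -0.1478  0.084 ]
[ 272   11  102   73 7233] [322.2  46.5] [ 0.5343 -0.0189  0.06  ]
[ 275  104   95   64 5475] [323.6 133. ] [ 0.5295 -0.0797  0.06  ]
[ 279  195   88   45 1839] [319.  226.1] [ 0.5184 -0.1552  0.06  ]
[ 281  255   85   48 3810] [322.4 278.7] [ 0.5165 -0.2043  0.06  ]
[197 288  24  62 759] [206.2 319.1] [ 0.4065 -0.2349  0.06  ]
[420 288  24  63 739] [433.9 319.4] [ 0.6141 -0.2555  0.06  ]
[ 203  363  363   15 2963] [421.2 371.9] [ 0.6018 -0.3134  0.06  ]
```

```bash
python3 -c "
from h import *
go(.5215,-.1222,.076,-.605+np.pi/2)"
```

```text
shift [ 0.0188 -0.0012  0.0321] rot [-2.000e-04 -1.000e-04  5.064e-01] rows 5.0
```

```bash
python3 shift.py '[[0.092,0.004,0,0,0,0,0.12],[0.092,0.008,0,0,0,0,0.24],[0.092,0.012,0,0,0,0,0.36],[0.092,0.0188,-0.001,0,0,0,0.48],[0.092,0.0188,-0.001,0,0,0,0.506],[0.092,0.0188,-0.001,0,0,0,0.506],[0.092,0.0188,-0.001,0.016,0,0,0.506],[0.092,0.0188,-0.001,0.0325,0,0,0.506],[0.092,0.0188,-0.001,0.0325,0,0,0.506]]' 30
python3 -c "
from h import *
go(.5215,-.1222,.076,-.605+np.pi/2)"
python3 shift.py '[[0.04,0,0,0,0,0,0],[0.04,0,0,0,0,0,0],[0.04,0,0,0,0,0,0],[0.04,0,0,0,0,0,0]]' 30
python3 shift.py '[[0.04,0,0,0,0,0,0],[0.04,0,0,0,0,0,0],[0.04,0,0,0,0,0,0],[0.04,0,0,0,0,0,0]]' 30
```

```text
time_s: 5.68
position: [0.5194, -0.1213, 0.0726]
orientation: [-3.136, 0.001, 0.969]
wrist_force: [-0.6, 0.4, -0.3]
gripper_width: 0.0922
grasp_force: 0.0
shift [ 0.0005  0.0022 -0.0034] rot [-0.0057  0.0009  0.0029] rows 1.0
time_s: 6.02
position: [0.5224, -0.1228, 0.0768]
orientation: [3.14, -0.0, 0.969]
wrist_force: [-0.1, -0.2, 0.3]
gripper_width: 0.0672
grasp_force: 0.0
time_s: 6.35
position: [0.5217, -0.1225, 0.0758]
orientation: [3.141, -0.0, 0.969]
wrist_force: [0.4, 0.7, 0.6]
gripper_width: 0.0414
grasp_force: 0.0
```

```bash
python3 - <<'E'
from h import *
s=bot.get_state();print(s['gripper_width'],s['grasp_force'],s['position'])
im=bot.camera('wrist'); cv2.imwrite('pics/w3.png',im)
E
```

```text
0.04135349738689081 0.0 [ 0.52171313 -0.12250818  0.07581021]
```

View pics/w3.png

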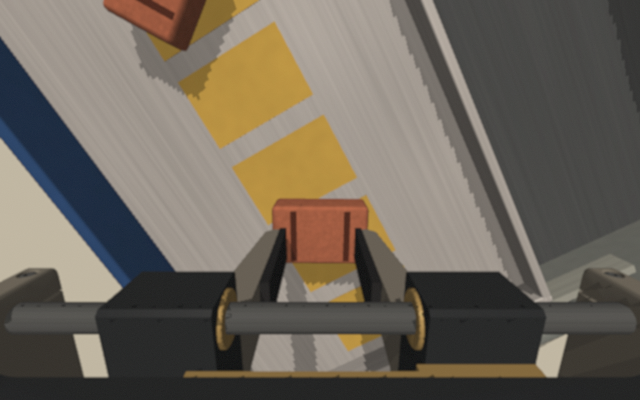

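The fingers appear over the tile at 41 mm opening with no contact force, so I'll check from the side.

```bash
python3 - <<'E'
from h import *
im=bot.camera('scene'); C=cam('scene'); s=bot.get_state()
u,v=map(int,proj(C,s['position'])); print(proj(C,s['position']),proj(C,s['position']-[0,0,.014]),bot.get_state()['gripper_width'])
cv2.imwrite('pics/s3.png',cv2.resize(im[v-60:v+35,u-65:u+65],None,fx=6,fy=6,interpolation=cv2.INTER_CUBIC))
E
```

```text
(np.float64(294.4513703646399), np.float64(196.6321620297037)) (np.float64(294.74018121517895), np.float64(199.9527800144924)) 0.04007835042756663
```

View pics/s3.png

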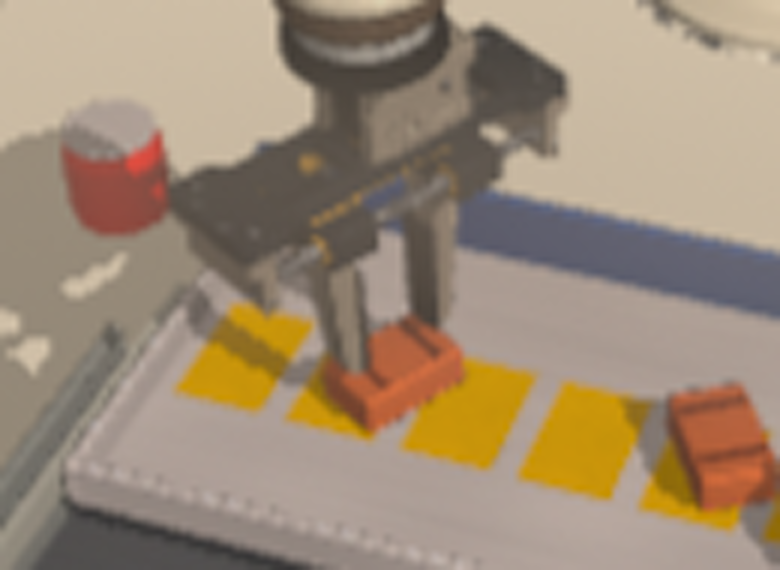

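```bash
python3 shift.py '[[0.092,0,0,0,0,0,0],[0.092,0,0,0,0,0,0],[0.092,0,0,0,0,0,0],[0.092,0,0,0,0,0,0],[0.092,0,0,0,0,0,0],[0.092,0,0,0,0,0,0],[0.092,0,0,0.0015,0,0,0],[0.092,0,0,0.003,0,0,0],[0.092,0,0,0.003,0,0,0]]' 30
python3 shift.py '[[0.092,0,0,0.001,0,0,0],[0.092,0,0,0.002,0,0,0],[0.092,0,0,0.003,0,0,0],[0.092,0,0,0.003,0,0,0]]' 30
```

```text
time_s: 7.2
position: [0.5214, -0.1223, 0.0723]
orientation: [-3.141, 0.0, 0.969]
wrist_force: [0.2, 0.2, -0.5]
gripper_width: 0.092
grasp_force: 0.0
time_s: 7.53
position: [0.5215, -0.1224, 0.0694]
orientation: [-3.141, 0.0, 0.969]
wrist_force: [-0.5, -0.3, -0.2]
gripper_width: 0.0921
grasp_force: 0.0
```

```bash
python3 shift.py '[[0.092,0,0,0.002,0,0,0],[0.092,0,0,0.004,0,0,0],[0.092,0,0,0.006,0,0,0],[0.092,0,0,0.008,0,0,0],[0.092,0,0,0.008,0,0,0]]' 30
python3 - <<'E'
from h import *
# expected tip depth check: finger opening gap in image
im=bot.camera('wrist'); cv2.imwrite('pics/w4.png',im); s=bot.get_state(); C=cam('wrist',s)
R=Ro.from_euler('xyz',s['orientation'])
for z in(-.025,-.015,-.005,.014): print(z,[tuple(np.round(proj(C,R.apply([x,.046,z])+s['position']),0)) for x in(.01,-.01)])
cv2.imwrite('pics/w4c.png',cv2.resize(im[150:300,220:420],None,fx=4,fy=4))
E
```

```text
time_s: 7.95
position: [0.5213, -0.1222, 0.0611]
orientation: [-3.141, 0.0, 0.969]
wrist_force: [0.1, 0.1, 0.3]
gripper_width: 0.0918
grasp_force: 0.0
-0.025 [(np.float64(398.0), np.float64(230.0)), (np.float64(396.0), np.float64(261.0))]
-0.015 [(np.float64(394.0), np.float64(224.0)), (np.float64(392.0), np.float64(254.0))]
-0.005 [(np.float64(390.0), np.float64(219.0)), (np.float64(389.0), np.float64(247.0))]
0.014 [(np.float64(384.0), np.float64(210.0)), (np.float64(383.0), np.float64(237.0))]
```

View pics/w4c.png

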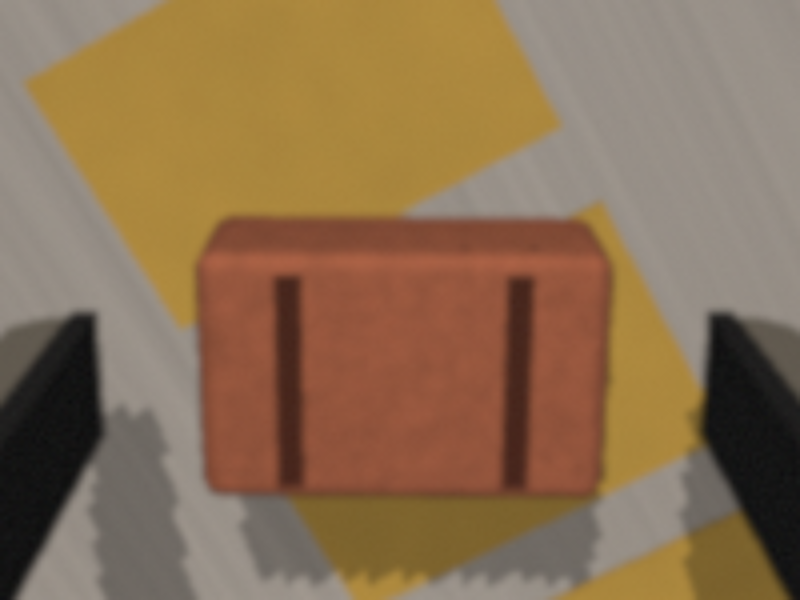

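The fingertips sit about 38 mm higher than `tips_ahead` states: the tip corner at (398,228) matches z ≈ −0.0245 in the tool frame. Descending another 21 mm with force checks.

```bash
python3 shift.py '[[0.092,0,0,0.004,0,0,0],[0.092,0,0,0.008,0,0,0],[0.092,0,0,0.012,0,0,0],[0.092,0,0,0.014,0,0,0],[0.092,0,0,0.014,0,0,0]]' 20
python3 shift.py '[[0.092,0,0,0.003,0,0,0],[0.092,0,0,0.006,0,0,0],[0.092,0,0,0.007,0,0,0],[0.092,0,0,0.007,0,0,0]]' 20
python3 shift.py '[[0.05,0,0,0,0,0,0],[0.05,0,0,0,0,0,0],[0.05,0,0,0,0,0,0],[0.05,0,0,0,0,0,0],[0.05,0,0,0,0,0,0],[0.05,0,0,0,0,0,0],[0.05,0,0,0,0,0,0],[0.05,0,0,0,0,0,0]]' 20
python3 -c "
from h import *
print(bot.tips_ahead);go(*mark(1),.07,A+np.pi/2)"
```

```text
time_s: 8.42
position: [0.5211, -0.1222, 0.0468]
orientation: [-3.14, 0.0, 0.969]
wrist_force: [-0.4, -0.1, -0.1]
gripper_width: 0.0921
grasp_force: 0.0
time_s: 8.75
position: [0.5222, -0.1226, 0.0417]
orientation: [3.141, -0.0, 0.969]
wrist_force: [-1.7, 0.4, 6.3]
gripper_width: 0.0914
grasp_force: 3.3
time_s: 9.42
position: [0.5221, -0.1224, 0.0417]
orientation: [3.141, -0.0, 0.969]
wrist_force: [-2.0, 1.6, 6.9]
gripper_width: 0.0617
grasp_force: 21.5
0.014
shift [-0.016   0.0105 -0.0283] rot [ 5.00e-04 -3.00e-04 -5.06e-01] rows 5.0
```

```bash
python3 shift.py '[[0.05,0,0,-0.015,0,0,0],[0.05,0,0,-0.03,0,0,0],[0.05,-0.004,0.003,-0.03,0,0,-0.12],[0.05,-0.008,0.006,-0.03,0,0,-0.24],[0.05,-0.012,0.008,-0.03,0,0,-0.36],[0.05,-0.016,0.0105,-0.03,0,0,-0.48],[0.05,-0.016,0.0105,-0.03,0,0,-0.506],[0.05,-0.016,0.0105,-0.03,0,0,-0.506]]' 20
python3 - <<'E'
from h import *
tiles('wrist',save='pics/w5.png')
go(*mark(1),.0430,A+np.pi/2)
E
```

```text
time_s: 10.08
position: [0.5209, -0.1416, 0.0702]
orientation: [-3.141, -0.0, 1.475]
wrist_force: [0.6, -0.4, -1.4]
gripper_width: 0.0618
grasp_force: 20.0
shift [-0.      0.0008  0.0272] rot [-0.0008 -0.0004 -0.0011] rows 1.0
```

```bash
python3 shift.py '[[0.05,0,0.0005,0.01,0,0,0],[0.05,0,0.0008,0.02,0,0,0],[0.05,0,0.0008,0.027,0,0,0],[0.05,0,0.0008,0.027,0,0,0],[0.05,0,0.0008,0.027,0,0,0]]' 20
python3 shift.py '[[0.08,0,0,0,0,0,0],[0.092,0,0,0,0,0,0],[0.092,0,0,0,0,0,0],[0.092,0,0,0,0,0,0],[0.092,0,0,-0.01,0,0,0],[0.092,0,0,-0.04,0,0,0],[0.092,0,0,-0.07,0,0,0],[0.092,0,0,-0.07,0,0,0]]' 20
python3 - <<'E'
from h import *
tiles('wrist',save='pics/w5.png')
go(.5355,.0508,.075,.49+np.pi/2)
E
```

```text
time_s: 10.55
position: [0.5215, -0.1413, 0.0426]
orientation: [-3.14, -0.001, 1.475]
wrist_force: [-0.1, 0.4, 0.4]
gripper_width: 0.062
grasp_force: 20.0
time_s: 11.22
position: [0.5262, -0.1437, 0.121]
orientation: [3.131, 0.004, 1.475]
wrist_force: [0.2, -0.1, 0.4]
gripper_width: 0.092
grasp_force: 0.0
wrist [313. 208.] 3979 zb 0.06 [ 0.5213 -0.1421] yaw -0.097 rms 1.24 tray: k=0.99 dx -0.0003 dy -0.0006 dyaw -0.001
wrist [197. 364.] 1013 zb 0 [ 0.3532 -0.3588] yaw 1.074 rms 5.62 
shift [ 0.1942 -0.0085  0.0427] rot [ 0.0068  0.0056 -0.586 ] rows 5.0
```

```bash
python3 shift.py '[[0.092,0.04,-0.002,0,0,0,-0.12],[0.092,0.08,-0.004,0,0,0,-0.24],[0.092,0.12,-0.006,0.01,0,0,-0.36],[0.092,0.16,-0.008,0.02,0,0,-0.48],[0.092,0.192,-0.009,0.03,0,0,-0.586],[0.092,0.192,-0.009,0.035,0,0,-0.586],[0.092,0.192,-0.009,0.04,0,0,-0.586],[0.092,0.192,-0.009,0.04,0,0,-0.586]]' 20
python3 - <<'E'
from h import *
go(.5355,.0508,.044,.49+np.pi/2)
E
```

```text
time_s: 11.93
position: [0.5304, 0.05, 0.0723]
orientation: [-3.139, -0.001, 2.06]
wrist_force: [-0.2, 0.2, -0.3]
gripper_width: 0.0917
grasp_force: 0.0
shift [-0.0017  0.0049  0.0283] rot [-0.0024 -0.0011 -0.0008] rows 1.0
```

```bash
python3 shift.py '[[0.092,-0.0017,0.005,0.01,0,0,0],[0.092,-0.0017,0.005,0.02,0,0,0],[0.092,-0.0017,0.005,0.0275,0,0,0],[0.092,-0.0017,0.005,0.0275,0,0,0],[0.05,-0.0017,0.005,0.0275,0,0,0],[0.05,-0.0017,0.005,0.0275,0,0,0],[0.05,-0.0017,0.005,0.0275,0,0,0],[0.05,-0.0017,0.005,0.0275,0,0,0],[0.05,-0.0017,0.005,0.0275,0,0,0],[0.05,-0.0017,0.005,0.0275,0,0,0]]' 20
python3 shift.py '[[0.05,0,0,0,0,0,0],[0.05,0,0,0,0,0,0]]' 20
python3 - <<'E'
from h import *
go(*mark(4),.044,A+np.pi/2)
E
```

```text
time_s: 12.77
position: [0.5369, 0.051, 0.0466]
orientation: [3.142, 0.0, 2.061]
wrist_force: [-0.7, -1.4, 2.6]
gripper_width: 0.0618
grasp_force: 20.0
time_s: 12.93
position: [0.5369, 0.051, 0.0466]
orientation: [-3.142, 0.0, 2.061]
wrist_force: [-2.7, -0.4, 4.9]
gripper_width: 0.0618
grasp_force: 20.0
shift [-0.0078 -0.0012  0.0026] rot [1.000e-04 4.000e-04 5.862e-01] rows 5.0
```

```bash
python3 shift.py '[[0.05,0,0,-0.02,0,0,0],[0.05,-0.002,0,-0.02,0,0,0.12],[0.05,-0.004,0,-0.02,0,0,0.24],[0.05,-0.006,-0.001,-0.02,0,0,0.36],[0.05,-0.008,-0.001,-0.02,0,0,0.48],[0.05,-0.008,-0.001,-0.02,0,0,0.586],[0.05,-0.008,-0.001,-0.02,0,0,0.586],[0.05,-0.008,-0.001,-0.02,0,0,0.586]]' 20
python3 - <<'E'
from h import *
go(*mark(4),.0460,A+np.pi/2)
E
```

```text
time_s: 13.6
position: [0.5392, 0.0438, 0.0657]
orientation: [-3.141, -0.0, 1.478]
wrist_force: [-1.2, 0.2, -2.3]
gripper_width: 0.0618
grasp_force: 20.0
shift [-0.0002  0.0003  0.0197] rot [-0.0007 -0.0003  0.0031] rows 1.0
```

```bash
python3 shift.py '[[0.05,0,0,0.01,0,0,0.003],[0.05,0,0,0.0195,0,0,0.003],[0.05,0,0,0.0195,0,0,0.003],[0.05,0,0,0.0195,0,0,0.003],[0.092,0,0,0.0195,0,0,0.003],[0.092,0,0,0.0195,0,0,0.003],[0.092,0,0,0.0195,0,0,0.003],[0.092,0,0,0.0195,0,0,0.003]]' 20
python3 shift.py '[[0.092,0,0,-0.01,0,0,0],[0.092,0,0,-0.04,0,0,0],[0.092,0,0,-0.08,0,0,0],[0.092,0,0,-0.1,0,0,0],[0.092,0,0,-0.1,0,0,0]]' 20
python3 - <<'E'
from h import *
tiles('wrist',save='pics/w6.png')
go(.4838,-.4128,.11,-.08+np.pi/2)
E
```

```text
time_s: 14.27
position: [0.5398, 0.0436, 0.0469]
orientation: [3.141, 0.0, 1.472]
wrist_force: [-0.4, -0.1, -0.1]
gripper_width: 0.0866
grasp_force: 0.0
time_s: 14.68
position: [0.5438, 0.0431, 0.1538]
orientation: [3.13, 0.0, 1.472]
wrist_force: [0.4, -0.9, 0.9]
gripper_width: 0.0919
grasp_force: 0.0
wrist [314. 202.] 3048 zb 0.06 [0.5384 0.0419] yaw -0.096 rms 1.09 tray: k=3.97 dx -0.0010 dy -0.0017 dyaw 0.000
wrist [315. 358.] 1694 zb 0.06 [ 0.5201 -0.135 ] yaw -0.239 rms 5.62 tray: k=1.10 dx -0.0022 dy 0.0064 dyaw -0.143
shift [-0.4596 -0.0132  0.0407] rot [ 0.0073  0.0004 -0.0189] rows 12.0
```

```bash
python3 shift.py '[[0.092,-0.04,-0.001,0,0,0,-0.01],[0.092,-0.08,-0.003,0,0,0,-0.02],[0.092,-0.12,-0.004,0,0,0,-0.02],[0.092,-0.16,-0.005,0,0,0,-0.02],[0.092,-0.2,-0.006,0,0,0,-0.02],[0.092,-0.24,-0.007,0,0,0,-0.02],[0.092,-0.28,-0.008,0,0,0,-0.02],[0.092,-0.32,-0.009,0,0,0,-0.02],[0.092,-0.36,-0.01,0,0,0,-0.02],[0.092,-0.4,-0.011,0.01,0,0,-0.02]]' 20
python3 shift.py '[[0.092,-0.03,-0.001,0.01,0,0,0],[0.092,-0.058,-0.002,0.02,0,0,0],[0.092,-0.058,-0.002,0.03,0,0,0],[0.092,-0.058,-0.002,0.03,0,0,0],[0.092,-0.058,-0.002,0.03,0,0,0]]' 20
python3 - <<'E'
from h import *
tiles('wrist',save='pics/w7.png')
go(.4838,-.4128,-.013,-.08+np.pi/2)
E
```

```text
time_s: 15.57
position: [0.4888, -0.3555, 0.1371]
orientation: [3.141, 0.001, 1.492]
wrist_force: [0.3, 0.2, 0.9]
gripper_width: 0.0919
grasp_force: 0.0
time_s: 15.98
position: [0.4818, -0.4091, 0.1048]
orientation: [-3.139, -0.003, 1.492]
wrist_force: [0.6, 0.1, -0.1]
gripper_width: 0.0918
grasp_force: 0.0
wrist [186. 141.] 1757 zb 0 [ 0.3552 -0.3497] yaw -1.488 rms 3.37 
wrist [323. 203.] 2832 zb 0 [ 0.484  -0.4147] yaw -0.080 rms 1.04 
shift [-0.0036  0.0018  0.1189] rot [-0.0013 -0.0019  0.0019] rows 3.0
```

```bash
python3 shift.py '[[0.092,-0.004,0.002,0.03,0,0,0],[0.092,-0.0045,0.002,0.06,0,0,0],[0.092,-0.0045,0.002,0.09,0,0,0],[0.092,-0.0045,0.002,0.11,0,0,0],[0.092,-0.0045,0.002,0.11,0,0,0],[0.092,-0.0045,0.002,0.11,0,0,0]]' 20
python3 -c "
from h import *
go(.484,-.414,-.013,-.08+np.pi/2)"
```

```text
time_s: 16.53
position: [0.4844, -0.414, -0.0034]
orientation: [-3.141, -0.001, 1.493]
wrist_force: [0.3, 0.4, -0.5]
gripper_width: 0.0921
grasp_force: 0.0
shift [-0.     -0.0004  0.0096] rot [-0.0011 -0.0013  0.0026] rows 1.0
```

```bash
python3 shift.py '[[0.092,0,0,0.005,0,0,0],[0.092,0,0,0.0095,0,0,0],[0.092,0,0,0.0095,0,0,0],[0.05,0,0,0.0095,0,0,0],[0.05,0,0,0.0095,0,0,0],[0.05,0,0,0.0095,0,0,0],[0.05,0,0,0.0095,0,0,0],[0.05,0,0,0.0095,0,0,0],[0.05,0,0,0.0095,0,0,0],[0.05,0,0,0.0095,0,0,0]]' 20
python3 shift.py '[[0.05,0,0,0,0,0,0],[0.05,0,0,-0.04,0,0,0],[0.05,0,0,-0.08,0,0,0],[0.05,0,0,-0.12,0,0,0],[0.05,0,0,-0.15,0,0,0],[0.05,0,0,-0.15,0,0,0]]' 20
python3 -c "
from h import *
go(*mark(0),.14,A+np.pi/2)"
```

```text
time_s: 17.37
position: [0.4843, -0.4158, -0.0126]
orientation: [3.141, 0.0, 1.492]
wrist_force: [-0.6, -1.4, 1.1]
gripper_width: 0.062
grasp_force: 20.0
time_s: 17.87
position: [0.4873, -0.4193, 0.1457]
orientation: [3.132, 0.01, 1.492]
wrist_force: [-0.5, -0.7, -0.6]
gripper_width: 0.0619
grasp_force: 20.0
shift [0.2176 0.0113 0.0036] rot [0.0095 0.0098 0.0172] rows 6.0
```

```bash
python3 shift.py '[[0.05,0.04,0.002,0,0,0,0.01],[0.05,0.08,0.004,0,0,0,0.017],[0.05,0.12,0.006,0,0,0,0.017],[0.05,0.16,0.008,0,0,0,0.017],[0.05,0.19,0.01,0,0,0,0.017],[0.05,0.214,0.012,0,0,0,0.017],[0.05,0.214,0.012,0.02,0,0,0.017],[0.05,0.214,0.012,0.05,0,0,0.017],[0.05,0.214,0.012,0.06,0,0,0.017],[0.05,0.214,0.012,0.06,0,0,0.017]]' 20
python3 -c "
from h import *
go(*mark(0),.047,A+np.pi/2)"
```

```text
time_s: 18.7
position: [0.5099, -0.2011, 0.0729]
orientation: [-3.134, -0.004, 1.475]
wrist_force: [-0.5, 0.6, -1.3]
gripper_width: 0.0619
grasp_force: 20.0
shift [-0.0018  0.0062  0.0258] rot [-0.0078 -0.0042  0.0001] rows 1.0
```

```bash
python3 shift.py '[[0.05,0,0,0,0,0,0],[0.05,0,0,0,0,0,0],[0.05,0,0,0,0,0,0]]' 20
python3 -c "
from h import *
go(*mark(0),.047,A+np.pi/2)"
```

```text
time_s: 18.95
position: [0.5141, -0.2043, 0.0788]
orientation: [3.139, 0.001, 1.474]
wrist_force: [0.0, -0.3, -1.4]
gripper_width: 0.0618
grasp_force: 20.0
shift [0.0012 0.0015 0.0318] rot [ 0.0025  0.0013 -0.0005] rows 1.0
```

```bash
python3 shift.py '[[0.05,0.001,0.0015,0.01,0,0,0],[0.05,0.001,0.0015,0.02,0,0,0],[0.05,0.001,0.0015,0.0315,0,0,0],[0.05,0.001,0.0015,0.0315,0,0,0],[0.05,0.001,0.0015,0.0315,0,0,0],[0.092,0.001,0.0015,0.0315,0,0,0],[0.092,0.001,0.0015,0.0315,0,0,0],[0.092,0.001,0.0015,0.0315,0,0,0],[0.092,0.001,0.0015,0.0315,0,0,0],[0.092,0.001,0.0015,0.0315,0,0,0]]' 20
python3 shift.py '[[0.092,0,0,-0.01,0,0,0],[0.092,0,0,-0.04,0,0,0],[0.092,0,0,-0.08,0,0,0],[0.092,0,0,-0.1,0,0,0],[0.092,0,0,-0.1,0,0,0],[0.092,0,0,-0.1,0,0,0],[0.092,0,0,-0.1,0,0,0]]' 20
python3 - <<'E'
from h import *
tiles('wrist',save='pics/w8.png')
go(.4518,.284,.14,-.42+np.pi/2)
E
```

```text
time_s: 19.78
position: [0.5147, -0.2024, 0.0458]
orientation: [3.141, 0.0, 1.475]
wrist_force: [0.4, 0.3, -0.6]
gripper_width: 0.0912
grasp_force: 0.0
time_s: 20.37
position: [0.514, -0.202, 0.1449]
orientation: [-3.14, -0.001, 1.475]
wrist_force: [0.2, -0.7, -0.1]
gripper_width: 0.0918
grasp_force: 0.0
wrist [322. 133.] 3631 zb 0.06 [ 0.5211 -0.1418] yaw -0.108 rms 0.71 tray: k=1.00 dx -0.0005 dy -0.0003 dyaw -0.012
wrist [162. 172.] 739 zb 0 [ 0.3784 -0.1697] yaw -0.097 rms 7.30 
wrist [320. 201.] 3343 zb 0.06 [ 0.5139 -0.2008] yaw -0.089 rms 0.75 tray: k=0.04 dx -0.0020 dy 0.0023 dyaw 0.007
shift [ 0.4776 -0.1081  0.0051] rot [-0.0027 -0.0009  0.3239] rows 12.0
```

```bash
python3 shift.py '[[0.092,0.04,-0.009,0,0,0,0.04],[0.092,0.08,-0.018,0,0,0,0.08],[0.092,0.12,-0.027,0,0,0,0.12],[0.092,0.16,-0.036,0,0,0,0.16],[0.092,0.2,-0.045,0,0,0,0.2],[0.092,0.24,-0.054,0,0,0,0.24],[0.092,0.28,-0.063,0,0,0,0.28],[0.092,0.32,-0.072,0,0,0,0.32],[0.092,0.36,-0.081,0,0,0,0.324],[0.092,0.4,-0.09,0,0,0,0.324]]' 20
python3 shift.py '[[0.092,0.038,0.005,0,0,0,0],[0.092,0.076,0.01,0.01,0,0,0],[0.092,0.076,0.01,0.02,0,0,0],[0.092,0.076,0.01,0.03,0,0,0],[0.092,0.076,0.01,0.03,0,0,0],[0.092,0.076,0.01,0.03,0,0,0]]' 20
python3 - <<'E'
from h import *
tiles('wrist',save='pics/w9.png')
go(.4518,.284,-.013,-.42+np.pi/2)
E
```

```text
time_s: 21.25
position: [0.4615, 0.2061, 0.144]
orientation: [-3.139, 0.002, 1.15]
wrist_force: [1.3, 0.6, 0.8]
gripper_width: 0.0918
grasp_force: 0.0
time_s: 21.75
position: [0.502, 0.2684, 0.1142]
orientation: [-3.139, 0.003, 1.15]
wrist_force: [-0.1, 0.1, 1.0]
gripper_width: 0.0919
grasp_force: 0.0
wrist [189.  52.] 4067 zb 0 [0.4488 0.4328] yaw 0.088 rms 1.52 
wrist [269. 203.] 2673 zb 0 [0.4521 0.2807] yaw -0.424 rms 1.11 
shift [-0.0066 -0.0528  0.1284] rot [-0.0009  0.001  -0.0013] rows 4.0
```

```bash
python3 shift.py '[[0.092,-0.004,-0.026,0,0,0,0],[0.092,-0.0078,-0.0517,0,0,0,0],[0.092,-0.0078,-0.0517,0.03,0,0,0],[0.092,-0.0078,-0.0517,0.06,0,0,0],[0.092,-0.0078,-0.0517,0.09,0,0,0],[0.092,-0.0078,-0.0517,0.115,0,0,0],[0.092,-0.0078,-0.0517,0.115,0,0,0],[0.092,-0.0078,-0.0517,0.115,0,0,0],[0.092,-0.0078,-0.0517,0.115,0,0,0]]' 20
python3 -c "
from h import *
go(.452,.2822,-.013,-.424+np.pi/2)"
```

```text
time_s: 22.55
position: [0.4548, 0.2838, 0.0029]
orientation: [3.139, -0.002, 1.15]
wrist_force: [0.5, -0.1, 1.6]
gripper_width: 0.0916
grasp_force: 0.0
shift [-0.0026 -0.0019  0.0159] rot [ 0.0025 -0.0023  0.0032] rows 1.0
```

```bash
python3 shift.py '[[0.092,-0.0026,-0.002,0.005,0,0,0],[0.092,-0.0026,-0.002,0.014,0,0,0],[0.092,-0.0026,-0.002,0.014,0,0,0],[0.092,-0.0026,-0.002,0.014,0,0,0],[0.05,-0.0026,-0.002,0.014,0,0,0],[0.05,-0.0026,-0.002,0.014,0,0,0],[0.05,-0.0026,-0.002,0.014,0,0,0],[0.05,-0.0026,-0.002,0.014,0,0,0],[0.05,-0.0026,-0.002,0.014,0,0,0],[0.05,-0.0026,-0.002,0.014,0,0,0]]' 20
python3 shift.py '[[0.05,0,0,0,0,0,0],[0.05,0,0,-0.04,0,0,0],[0.05,0,0,-0.08,0,0,0],[0.05,0,0,-0.12,0,0,0],[0.05,0,0,-0.15,0,0,0],[0.05,0,0,-0.15,0,0,0],[0.05,0,0,-0.15,0,0,0]]' 20
python3 -c "
from h import *
go(*mark(3),.14,A+np.pi/2)"
```

```text
time_s: 23.38
position: [0.4505, 0.2822, -0.0131]
orientation: [3.141, -0.0, 1.151]
wrist_force: [0.6, 0.2, 0.3]
gripper_width: 0.0618
grasp_force: 20.0
time_s: 23.97
position: [0.4513, 0.2826, 0.1382]
orientation: [3.139, -0.002, 1.151]
wrist_force: [-0.1, -0.6, -2.6]
gripper_width: 0.0618
grasp_force: 20.0
shift [-0.241   0.1977 -0.0019] rot [ 0.0029 -0.002  -0.3239] rows 8.0
```

```bash
python3 shift.py '[[0.05,-0.03,0.025,0,0,0,-0.04],[0.05,-0.06,0.05,0,0,0,-0.08],[0.05,-0.09,0.074,0,0,0,-0.12],[0.05,-0.12,0.099,0,0,0,-0.16],[0.05,-0.15,0.123,0,0,0,-0.2],[0.05,-0.18,0.148,0,0,0,-0.24],[0.05,-0.21,0.173,0,0,0,-0.3],[0.05,-0.241,0.198,0.02,0,0,-0.324],[0.05,-0.241,0.198,0.05,0,0,-0.324],[0.05,-0.241,0.198,0.06,0,0,-0.324]]' 20
python3 shift.py '[[0.05,0,0,0,0,0,0],[0.05,0,0,0,0,0,0],[0.05,0,0,0,0,0,0],[0.05,0,0,0,0,0,0]]' 20
python3 -c "
from h import *
go(*mark(3),.0472,A+np.pi/2)"
```

```text
time_s: 24.8
position: [0.5284, -0.0197, 0.0703]
orientation: [-3.131, -0.002, 1.471]
wrist_force: [-1.7, 1.4, -2.5]
gripper_width: 0.0621
grasp_force: 20.0
time_s: 25.13
position: [0.5336, -0.0179, 0.0781]
orientation: [3.139, 0.0, 1.476]
wrist_force: [-0.1, -0.9, -2.0]
gripper_width: 0.062
grasp_force: 20.0
shift [-0.0003 -0.0001  0.0309] rot [0.0023 0.0003 0.0017] rows 1.0
```

```bash
python3 shift.py '[[0.05,0,0,0.01,0,0,0],[0.05,0,0,0.02,0,0,0],[0.05,0,0,0.0305,0,0,0],[0.05,0,0,0.0305,0,0,0],[0.05,0,0,0.0305,0,0,0],[0.092,0,0,0.0305,0,0,0],[0.092,0,0,0.0305,0,0,0],[0.092,0,0,0.0305,0,0,0],[0.092,0,0,0.0305,0,0,0],[0.092,0,0,0.0305,0,0,0]]' 20
python3 shift.py '[[0.092,0,0,-0.01,0,0,0],[0.092,0,0,-0.04,0,0,0],[0.092,0,0,-0.08,0,0,0],[0.092,0,0,-0.1,0,0,0],[0.092,0,0,-0.1,0,0,0],[0.092,0,0,-0.1,0,0,0],[0.092,0,0,-0.1,0,0,0]]' 20
python3 - <<'E'
from h import *
tiles('wrist',save='pics/w10.png')
go(.4488,.434,.14,.085+np.pi/2)
E
```

```text
time_s: 25.97
position: [0.5329, -0.0187, 0.0464]
orientation: [3.141, 0.0, 1.475]
wrist_force: [-0.6, -0.3, 0.8]
gripper_width: 0.0913
grasp_force: 0.0
time_s: 26.55
position: [0.5321, -0.0185, 0.1455]
orientation: [-3.14, -0.0, 1.475]
wrist_force: [-0.7, 0.2, 0.2]
gripper_width: 0.0918
grasp_force: 0.0
wrist [321. 133.] 3645 zb 0.06 [0.5381 0.0419] yaw -0.104 rms 0.54 tray: k=3.97 dx -0.0012 dy -0.0018 dyaw -0.008
wrist [320. 203.] 3262 zb 0.06 [ 0.5319 -0.0192] yaw -0.093 rms 1.18 tray: k=2.98 dx -0.0016 dy -0.0012 dyaw 0.004
wrist [319. 359.] 1520 zb 0.06 [ 0.5128 -0.1908] yaw -0.236 rms 7.28 tray: k=0.20 dx -0.0040 dy 0.0121 dyaw -0.140
shift [ 0.4424 -0.1258  0.0053] rot [-0.0027 -0.0007 -0.181 ] rows 12.0
```

```bash
python3 shift.py '[[0.092,0.04,-0.0114,0,0,0,-0.02],[0.092,0.08,-0.0228,0,0,0,-0.04],[0.092,0.12,-0.0342,0,0,0,-0.06],[0.092,0.16,-0.0456,0,0,0,-0.08],[0.092,0.2,-0.057,0,0,0,-0.1],[0.092,0.24,-0.0684,0,0,0,-0.12],[0.092,0.28,-0.08,0,0,0,-0.14],[0.092,0.32,-0.091,0,0,0,-0.16],[0.092,0.36,-0.1026,0,0,0,-0.181],[0.092,0.4,-0.114,0,0,0,-0.181]]' 20
python3 shift.py '[[0.092,0.02,-0.003,0,0,0,0],[0.092,0.042,-0.004,0.01,0,0,0],[0.092,0.042,-0.004,0.02,0,0,0],[0.092,0.042,-0.004,0.03,0,0,0],[0.092,0.042,-0.004,0.03,0,0,0],[0.092,0.042,-0.004,0.03,0,0,0]]' 20
python3 - <<'E'
from h import *
tiles('wrist',save='pics/w11.png')
go(.4488,.434,-.013,.085+np.pi/2)
E
```

```text
time_s: 27.43
position: [0.4556, 0.3918, 0.1441]
orientation: [-3.138, 0.002, 1.657]
wrist_force: [0.7, -0.3, -0.2]
gripper_width: 0.092
grasp_force: 0.0
time_s: 27.93
position: [0.4494, 0.4301, 0.1143]
orientation: [-3.138, 0.002, 1.655]
wrist_force: [-0.0, 0.9, 0.7]
gripper_width: 0.0916
grasp_force: 0.0
wrist [321. 192.] 2686 zb 0 [0.4491 0.4325] yaw 0.093 rms 0.95 
shift [ 0.0037 -0.0009  0.1285] rot [-0.0014  0.001  -0.0015] rows 4.0
```

```bash
python3 shift.py '[[0.092,0.003,0,0.03,0,0,-0.006],[0.092,0.003,0,0.06,0,0,-0.006],[0.092,0.003,0,0.09,0,0,-0.006],[0.092,0.003,0,0.115,0,0,-0.006],[0.092,0.003,0,0.115,0,0,-0.006],[0.092,0.003,0,0.115,0,0,-0.006],[0.092,0.003,0,0.115,0,0,-0.006]]' 20
python3 -c "
from h import *
go(.449,.433,-.013,.09+np.pi/2)"
```

```text
time_s: 28.57
position: [0.4515, 0.4354, 0.0035]
orientation: [3.139, -0.002, 1.661]
wrist_force: [0.3, 0.9, 1.3]
gripper_width: 0.0913
grasp_force: 0.0
shift [-0.0022 -0.0028  0.0165] rot [ 0.003  -0.0016  0.0002] rows 1.0
```

```bash
python3 shift.py '[[0.092,-0.0022,-0.002,0.005,0,0,0],[0.092,-0.0022,-0.002,0.0145,0,0,0],[0.092,-0.0022,-0.002,0.0145,0,0,0],[0.092,-0.0022,-0.002,0.0145,0,0,0],[0.05,-0.0022,-0.002,0.0145,0,0,0],[0.05,-0.0022,-0.002,0.0145,0,0,0],[0.05,-0.0022,-0.002,0.0145,0,0,0],[0.05,-0.0022,-0.002,0.0145,0,0,0],[0.05,-0.0022,-0.002,0.0145,0,0,0],[0.05,-0.0022,-0.002,0.0145,0,0,0]]' 20
python3 shift.py '[[0.05,0,0,0,0,0,0],[0.05,0,0,-0.04,0,0,0],[0.05,0,0,-0.08,0,0,0],[0.05,0,0,-0.12,0,0,0],[0.05,0,0,-0.155,0,0,0],[0.05,0,0,-0.155,0,0,0],[0.05,0,0,-0.155,0,0,0]]' 20
python3 -c "
from h import *
go(*mark(2),.14,A+np.pi/2)"
```

```text
time_s: 29.4
position: [0.4482, 0.4327, -0.0131]
orientation: [3.141, -0.0, 1.662]
wrist_force: [0.4, -0.2, 0.0]
gripper_width: 0.0621
grasp_force: 20.0
time_s: 29.98
position: [0.4494, 0.4335, 0.1443]
orientation: [3.137, -0.002, 1.662]
wrist_force: [0.3, 0.8, -2.1]
gripper_width: 0.0615
grasp_force: 20.0
shift [-0.5184  0.0312  0.0032] rot [ 0.0043 -0.0028  0.1872] rows 13.0
```

```bash
python3 shift.py '[[0.05,-0.04,0.0024,0,0,0,0.02],[0.05,-0.08,0.0048,0,0,0,0.04],[0.05,-0.12,0.0072,0,0,0,0.06],[0.05,-0.16,0.0096,0,0,0,0.08],[0.05,-0.2,0.012,0,0,0,0.1],[0.05,-0.24,0.0144,0,0,0,0.12],[0.05,-0.28,0.0168,0,0,0,0.14],[0.05,-0.32,0.0192,0,0,0,0.16],[0.05,-0.36,0.0216,0,0,0,0.187],[0.05,-0.4,0.024,0,0,0,0.187]]' 20
python3 -c "
from h import *
go(*mark(2),.08,A+np.pi/2)"
```

```text
time_s: 30.82
position: [0.5063, 0.0348, 0.1391]
orientation: [-3.137, -0.0, 1.474]
wrist_force: [0.8, 0.9, -2.0]
gripper_width: 0.0617
grasp_force: 20.0
shift [-0.1121  0.0326  0.0589] rot [-0.0047 -0.0004 -0.001 ] rows 4.0
```

```bash
python3 shift.py '[[0.05,-0.04,0.01,0,0,0,0],[0.05,-0.08,0.02,0,0,0,0],[0.05,-0.115,0.029,0,0,0,0],[0.05,-0.115,0.029,0.02,0,0,0],[0.05,-0.115,0.029,0.05,0,0,0],[0.05,-0.115,0.029,0.06,0,0,0],[0.05,-0.115,0.029,0.06,0,0,0],[0.05,-0.115,0.029,0.06,0,0,0],[0.05,-0.115,0.029,0.06,0,0,0]]' 20
python3 -c "
from h import *
go(*mark(2),.0472,A+np.pi/2)"
```

```text
time_s: 31.57
position: [0.5267, -0.0806, 0.0825]
orientation: [3.141, 0.0, 1.476]
wrist_force: [-0.8, 0.1, -1.2]
gripper_width: 0.0618
grasp_force: 20.0
shift [0.0008 0.0008 0.0353] rot [0.001  0.0003 0.001 ] rows 1.0
```

```bash
python3 shift.py '[[0.05,0.001,0.001,0.012,0,0,0],[0.05,0.001,0.001,0.024,0,0,0],[0.05,0.001,0.001,0.0345,0,0,0],[0.05,0.001,0.001,0.0345,0,0,0],[0.05,0.001,0.001,0.0345,0,0,0],[0.092,0.001,0.001,0.0345,0,0,0],[0.092,0.001,0.001,0.0345,0,0,0],[0.092,0.001,0.001,0.0345,0,0,0],[0.092,0.001,0.001,0.0345,0,0,0],[0.092,0.001,0.001,0.0345,0,0,0]]' 20
python3 shift.py '[[0.08,0,0,-0.01,0,0,0],[0.08,-0.02,-0.02,-0.04,0,0,0],[0.08,-0.05,-0.05,-0.08,0,0,0],[0.08,-0.08,-0.08,-0.12,0,0,0],[0.08,-0.11,-0.11,-0.15,0,0,0],[0.06,-0.13,-0.14,-0.15,0,0,0],[0.02,-0.13,-0.17,-0.15,0,0,0],[0,-0.13,-0.19,-0.15,0,0,0],[0,-0.13,-0.2,-0.15,0,0,0],[0,-0.13,-0.2,-0.15,0,0,0]]' 20
python3 - <<'E'
from h import *
tiles('top',save='pics/t5.png')
tiles('wrist',save='pics/w12.png')
print(bot.get_state()['position'])
C=cam('top'); im=cv2.imread('pics/t5.png'); _,yel=masks(im); nn,lab,st,cen=cv2.connectedComponentsWithStats(yel)
print(st[st[:,4]>60])
o=cv2.resize(im[165:225,250:390],None,fx=5.7,fy=5.7,interpolation=cv2.INTER_CUBIC)
w=cv2.imread('pics/w12.png'); cv2.imwrite('pics/c5.png',cv2.vconcat([o[:, :640],w])[:600])
E
```

```text
time_s: 32.4
position: [0.5274, -0.0801, 0.0475]
orientation: [3.141, 0.0, 1.475]
wrist_force: [0.5, 0.1, -0.1]
gripper_width: 0.0914
grasp_force: 0.0
time_s: 33.23
position: [0.3143, -0.1908, 0.1983]
orientation: [3.14, 0.002, 1.472]
wrist_force: [0.9, 0.6, 0.2]
gripper_width: 0.0486
grasp_force: 0.0
top [289. 195.] 248 zb 0.06 [0.5371 0.0441] yaw -0.061 rms 0.53 tray: k=4.01 dx -0.0025 dy 0.0003 dyaw 0.035
top [309. 197.] 248 zb 0.06 [ 0.5309 -0.0162] yaw -0.080 rms 0.45 tray: k=3.03 dx -0.0028 dy 0.0017 dyaw 0.016
top [329. 199.] 254 zb 0.06 [ 0.5255 -0.0768] yaw -0.069 rms 0.43 tray: k=2.05 dx -0.0024 dy 0.0028 dyaw 0.027
top [349. 201.] 258 zb 0.06 [ 0.5203 -0.1392] yaw -0.123 rms 0.34 tray: k=1.04 dx -0.0016 dy 0.0022 dyaw -0.027
top [368. 203.] 271 zb 0.06 [ 0.5133 -0.198 ] yaw -0.083 rms 0.39 tray: k=0.08 dx -0.0029 dy 0.0050 dyaw 0.013
wrist [532.   5.] 771 zb 0.06 [ 0.5367 -0.0137] yaw -0.064 rms 4.63 tray: k=3.08 dx 0.0027 dy 0.0048 dyaw 0.032
wrist [529.  54.] 3600 zb 0.06 [ 0.5268 -0.0795] yaw -0.089 rms 1.40 tray: k=2.00 dx -0.0008 dy 0.0003 dyaw 0.008
wrist [518. 122.] 2926 zb 0.06 [ 0.5213 -0.1414] yaw -0.103 rms 1.09 tray: k=1.00 dx -0.0004 dy 0.0001 dyaw -0.007
wrist [371. 157.] 1727 zb 0 [ 0.3804 -0.1695] yaw 1.473 rms 0.94 
wrist [507. 180.] 2641 zb 0.06 [ 0.5142 -0.2008] yaw -0.110 rms 1.23 tray: k=0.04 dx -0.0018 dy 0.0024 dyaw -0.014
[ 0.31610139 -0.19048623  0.19790485]
[[     0      0    640    400 230672]
 [   424      0    216    146  20052]
 [   269      6     74     70   3049]
 [   138     49     10     22     66]
 [   261    181     18     24    345]
 [   281    183     17     24     92]
 [   301    185     17     24     94]
 [   321    188     17     23     62]
 [   361    191     17     24     70]
 [   469    197     14     15    148]
 [   475    235      8     42    203]]
```

View pics/c5.png

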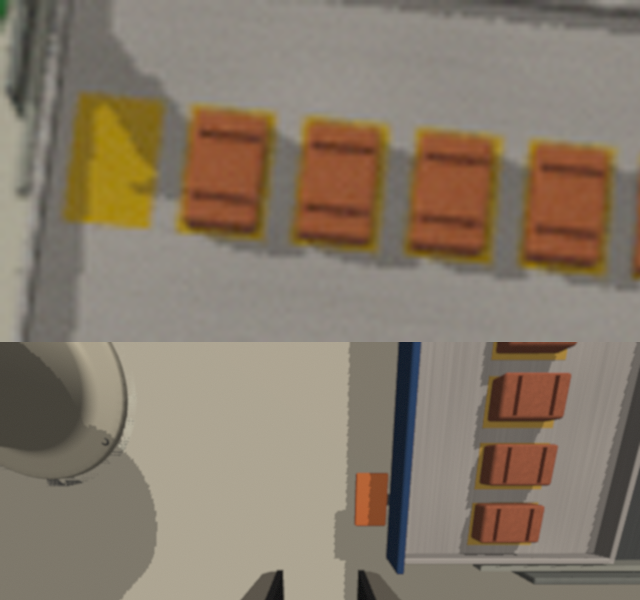

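All five tiles sit on rectangles 0–4 with yellow showing around each, grooves up. Next is the lever.

```bash
cat >> h.py <<'E'
def P(d,y=-.130): return mark(2.5)-(.124+d)*TX+y*TY
E
python3 - <<'E'
from h import *
print(P(.024)); go(*P(.024),.07,A+np.pi/2)
E
```

```text
[ 0.37078168 -0.16421443]
shift [0.0316 0.0517 0.128 ] rot [ 0.0017  0.0011 -0.0008] rows 4.0
```

```bash
python3 shift.py '[[0,0.016,0.025,0.02,0,0,0],[0,0.0316,0.0515,0.05,0,0,0],[0,0.0316,0.0515,0.09,0,0,0],[0,0.0316,0.0515,0.125,0,0,0],[0,0.0316,0.0515,0.125,0,0,0],[0,0.0316,0.0515,0.125,0,0,0],[0,0.0316,0.0515,0.125,0,0,0]]' 20
python3 - <<'E'
from h import *
go(*P(.024),.032,A+np.pi/2); print(bot.get_state()['gripper_width'])
E
```

```text
time_s: 33.92
position: [0.3714, -0.1644, 0.074]
orientation: [3.14, 0.001, 1.475]
wrist_force: [-0.2, -0.3, 0.7]
gripper_width: 0.0002
grasp_force: 0.0
shift [ 0.0002 -0.0007  0.042 ] rot [0.0018 0.0012 0.0007] rows 2.0
0.00016484589928053822
```

```bash
python3 shift.py '[[0,0,-0.001,0.015,0,0,0],[0,0,-0.001,0.03,0,0,0],[0,0,-0.001,0.04,0,0,0],[0,0,-0.001,0.043,0,0,0],[0,0,-0.001,0.043,0,0,0]]' 20
python3 shift.py '[[0,0,0,0.004,0,0,0],[0,0,0,0.008,0,0,0],[0,0,0,0.012,0,0,0],[0,0,0,0.015,0,0,0],[0,0,0,0.015,0,0,0],[0,0,0,0.015,0,0,0]]' 20
```

```text
time_s: 34.33
position: [0.3701, -0.1646, 0.0307]
orientation: [3.139, 0.001, 1.474]
wrist_force: [0.3, -0.3, 0.3]
gripper_width: 0.0004
grasp_force: 0.0
time_s: 34.83
position: [0.3698, -0.1644, 0.0148]
orientation: [3.14, 0.001, 1.475]
wrist_force: [1.6, -1.8, 3.9]
gripper_width: 0.0002
grasp_force: 1.9
```

```bash
python3 shift.py '[[0,0,0,0.002,0,0,0],[0,0,0,0.002,0,0,0]]' 20
python3 - <<'E'
from h import *
tiles('top',save='pics/t6.png')
E
```

```text
time_s: 35.0
position: [0.3693, -0.1639, 0.0124]
orientation: [3.141, 0.001, 1.475]
wrist_force: [2.6, -1.4, 4.5]
gripper_width: 0.0004
grasp_force: 2.1
top [289. 195.] 249 zb 0.06 [0.537 0.044] yaw -0.062 rms 0.51 tray: k=4.00 dx -0.0025 dy 0.0002 dyaw 0.034
top [309. 197.] 247 zb 0.06 [ 0.5309 -0.0163] yaw -0.079 rms 0.45 tray: k=3.03 dx -0.0028 dy 0.0016 dyaw 0.017
top [329. 199.] 255 zb 0.06 [ 0.5254 -0.0769] yaw -0.069 rms 0.41 tray: k=2.04 dx -0.0025 dy 0.0028 dyaw 0.027
top [349. 201.] 257 zb 0.06 [ 0.5197 -0.1386] yaw -0.087 rms 0.50 tray: k=1.04 dx -0.0022 dy 0.0028 dyaw 0.009
top [368. 202.] 252 zb 0.06 [ 0.5137 -0.198 ] yaw -0.100 rms 0.43 tray: k=0.08 dx -0.0025 dy 0.0051 dyaw -0.004
```

```bash
python3 shift.py '[[0,0,0.004,0,0,0,0],[0,0,0.008,0,0,0,0],[0,0,0.012,0,0,0,0],[0,0,0.016,0,0,0,0],[0,0,0.021,0,0,0,0],[0,0,0.026,0,0,0,0],[0,0,0.032,0,0,0,0],[0,0,0.038,0,0,0,0]]' 20
python3 -c "
from h import *
print(bot.get_state()['position'])"
```

```text
time_s: 35.72
position: [0.407, -0.1668, 0.0119]
orientation: [-3.141, -0.001, 1.475]
wrist_force: [-3.8, 1.0, 4.9]
gripper_width: 0.0006
grasp_force: 2.4
[ 0.40703256 -0.16679847  0.01190911]
```

```bash
python3 shift.py '[[0,0,0.007,0,0,0,0],[0,0,0.015,0,0,0,0],[0,0,0.023,0,0,0,0],[0,0,0.031,0,0,0,0],[0,0,0.039,0,0,0,0],[0,0,0.047,0,0,0,0],[0,0,0.055,0,0,0,0],[0,0,0.063,0,0,0,0],[0,0,0.07,0,0,0,0],[0,0,0.076,0,0,0,0]]' 20
python3 shift.py '[[0,0,0.006,0,0,0,0],[0,0,0.011,0,0,0,0],[0,0,0.016,0,0,0,0],[0,0,0.02,0,0,0,0],[0,0,0.024,0,0,0,0],[0,0,0.027,0,0,0,0],[0,0,0.03,0,0,0,0],[0,0,0.03,0,0,0,0]]' 20
```

```text
time_s: 36.55
position: [0.4834, -0.1744, 0.0122]
orientation: [3.141, -0.0, 1.475]
wrist_force: [-3.3, 2.8, 3.7]
gripper_width: 0.0005
grasp_force: 2.3
time_s: 37.22
position: [0.5133, -0.1776, 0.0125]
orientation: [3.14, 0.0, 1.475]
wrist_force: [0.0, 3.9, 4.6]
gripper_width: 0.0004
grasp_force: 2.3
```

```bash
python3 shift.py '[[0,0,0.0015,0,0,0,0],[0,0,0.003,0,0,0,0],[0,0,0.0045,0,0,0,0],[0,0,0.006,0,0,0,0],[0,0,0.0075,0,0,0,0],[0,0,0.009,0,0,0,0]]' 20
python3 shift.py '[[0,0,0.0015,0,0,0,0],[0,0,0.003,0,0,0,0],[0,0,0.0045,0,0,0,0],[0,0,0.0045,0,0,0,0]]' 20
```

```text
time_s: 37.72
position: [0.5212, -0.1784, 0.0122]
orientation: [-3.141, 0.0, 1.475]
wrist_force: [-5.1, 1.0, 4.1]
gripper_width: 0.0004
grasp_force: 2.4
time_s: 38.05
position: [0.5255, -0.179, 0.0122]
orientation: [-3.141, 0.0, 1.475]
wrist_force: [-4.8, 1.3, 6.3]
gripper_width: 0.0004
grasp_force: 3.3
```

```bash
python3 shift.py '[[0,0,0.0015,0,0,0,0],[0,0,0.003,0,0,0,0],[0,0,0.0045,0,0,0,0],[0,0,0.006,0,0,0,0],[0,0,0.006,0,0,0,0]]' 20
python3 shift.py '[[0,0,0.0015,0,0,0,0],[0,0,0.003,0,0,0,0],[0,0,0.0045,0,0,0,0],[0,0,0.0045,0,0,0,0]]' 20
```

```text
time_s: 38.47
position: [0.5257, -0.1788, 0.0121]
orientation: [-3.127, -0.001, 1.476]
wrist_force: [-33.0, 2.4, 25.8]
gripper_width: 0.001
grasp_force: 22.9
time_s: 38.8
position: [0.525, -0.1787, 0.0122]
orientation: [-3.115, -0.002, 1.477]
wrist_force: [-55.2, 3.0, 42.6]
gripper_width: 0.0004
grasp_force: 34.9
```

```bash
python3 shift.py '[[0,0,-0.005,0,0,0,0],[0,0,-0.0105,0,0,0,0],[0,0,-0.014,0,0,0,0],[0,0,-0.016,-0.01,0,0,0],[0,0,-0.018,-0.03,0,0,0],[0,0,-0.02,-0.07,0,0,0],[0,0,-0.03,-0.11,0,0,0],[0,0,-0.05,-0.15,0,0,0],[0,0,-0.08,-0.19,0,0,0],[0,0,-0.11,-0.2,0,0,0]]' 20
python3 shift.py '[[0,0,-0.02,0,0,0,0],[0,0,-0.04,0,0,0,0],[0,0,-0.06,0,0,0,0],[0,0,-0.06,0,0,0,0]]' 20
python3 - <<'E'
from h import *
import h
h.M0=M0+.15*TX
h.tiles('top',save='pics/t7.png')
im=cv2.imread('pics/t7.png');o=cv2.resize(im[90:250,230:410],None,fx=4.4,fy=3.75,interpolation=cv2.INTER_CUBIC);cv2.imwrite('pics/c7.png',o[:600])
_,yel=masks(im);nn,lab,st,cen=cv2.connectedComponentsWithStats(yel)
for k in range(1,nn):
    if 300<st[k,4]<400: print(st[k],pix(cam('top'),*cen[k],.06),h.mark(5))
E
```

```text
time_s: 39.63
position: [0.4288, -0.1706, 0.2173]
orientation: [3.134, 0.004, 1.476]
wrist_force: [-0.6, -1.1, 1.0]
gripper_width: 0.0007
grasp_force: 0.0
time_s: 39.97
position: [0.3654, -0.1634, 0.2127]
orientation: [3.141, 0.001, 1.474]
wrist_force: [0.0, -0.5, 0.1]
gripper_width: 0.0005
grasp_force: 0.0
top [295. 148.] 248 zb 0.06 [0.6882 0.0298] yaw -0.071 rms 0.42 tray: k=4.01 dx -0.0007 dy 0.0006 dyaw 0.025
top [314. 150.] 245 zb 0.06 [ 0.681 -0.031] yaw -0.056 rms 0.35 tray: k=3.02 dx -0.0019 dy 0.0013 dyaw 0.040
top [333. 152.] 248 zb 0.06 [ 0.676  -0.0917] yaw -0.079 rms 0.38 tray: k=2.04 dx -0.0012 dy 0.0025 dyaw 0.017
top [353. 154.] 252 zb 0.06 [ 0.6703 -0.1533] yaw -0.100 rms 0.45 tray: k=1.04 dx -0.0009 dy 0.0026 dyaw -0.004
top [372. 156.] 263 zb 0.06 [ 0.6641 -0.2124] yaw -0.078 rms 0.45 tray: k=0.08 dx -0.0014 dy 0.0052 dyaw 0.018
[267 136  17  23 322] [0.69566147 0.09181037 0.06      ] [0.69475306 0.09087682]
```

View pics/c7.png

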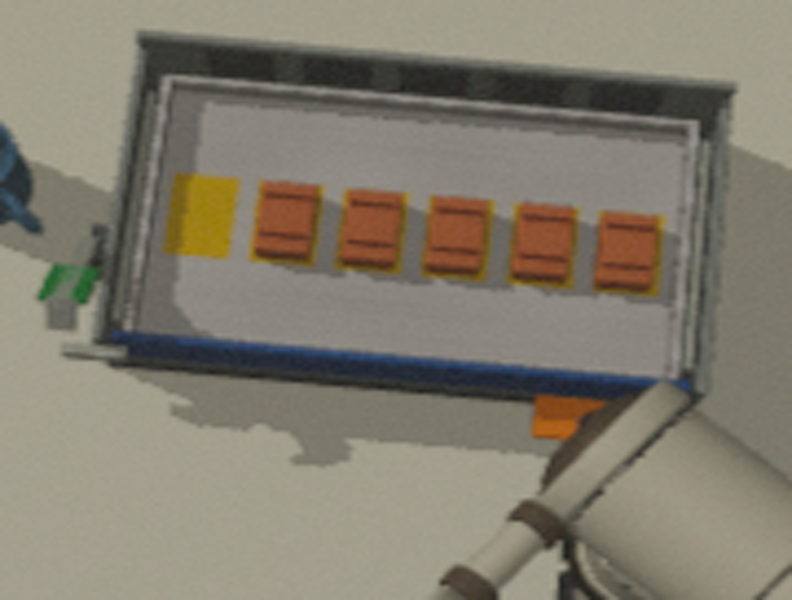

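Tray is home: mark 5 is within 1 mm of the predicted home position and all five tiles are still on their rectangles. The latch is next.

```bash
cat >> h.py <<'E'
RO=mark(2.5)+.15*TX
def Lp(l,y=.230): return RO-(.040+l)*TX+y*TY
E
python3 - <<'E'
from h import *
print(Lp(.047)); go(*Lp(.047),.215,A+np.pi/2); print(bot.get_state()['joint_positions'].round(2))
E
```

```text
[0.61535089 0.1738786 ]
shift [ 0.3602  0.2145 -0.0023] rot [ 0.0021  0.0014 -0.0013] rows 11.0
[-0.72 -0.34  2.03  0.    1.45 -0.63]
```

```bash
python3 shift.py '[[0,0.035,0.02,0,0,0,0],[0,0.07,0.04,0,0,0,0],[0,0.105,0.06,0,0,0,0],[0,0.14,0.08,0,0,0,0],[0,0.175,0.1,0,0,0,0],[0,0.21,0.12,0,0,0,0],[0,0.245,0.14,0,0,0,0],[0,0.28,0.16,0,0,0,0],[0,0.31,0.18,0,0,0,0],[0,0.335,0.2,0,0,0,0]]' 20
python3 shift.py '[[0,0.02,0.012,0,0,0,0],[0,0.024,0.0145,0,0,0,0],[0,0.024,0.0145,0,0,0,0],[0,0.024,0.0145,0,0,0,0],[0,0.024,0.0145,0,0,0,0]]' 20
python3 - <<'E'
from h import *
go(*Lp(.047),.15,A+np.pi/2)
E
```

```text
time_s: 40.85
position: [0.6, 0.1544, 0.2115]
orientation: [3.141, -0.001, 1.477]
wrist_force: [1.2, -0.9, 0.5]
gripper_width: 0.0006
grasp_force: 0.0
time_s: 41.27
position: [0.6147, 0.1726, 0.2121]
orientation: [-3.141, 0.0, 1.474]
wrist_force: [0.3, -0.5, -0.1]
gripper_width: 0.0003
grasp_force: 0.0
shift [0.0014 0.0006 0.0621] rot [-0.0002  0.0003 -0.0008] rows 2.0
```

```bash
python3 shift.py '[[0,0.001,0,0.02,0,0,0],[0,0.001,0,0.04,0,0,0],[0,0.001,0,0.05,0,0,0],[0,0.001,0,0.06,0,0,0],[0,0.001,0,0.07,0,0,0],[0,0.001,0,0.08,0,0,0],[0,0.001,0,0.088,0,0,0],[0,0.001,0,0.096,0,0,0],[0,0.001,0,0.104,0,0,0]]' 20
python3 shift.py '[[0,0,0,0.006,0,0,0],[0,0,0,0.012,0,0,0],[0,0,0,0.018,0,0,0],[0,0,0,0.022,0,0,0],[0,0,0,0.026,0,0,0],[0,0,0,0.03,0,0,0],[0,0,0,0.03,0,0,0]]' 20
```

```text
time_s: 42.02
position: [0.6156, 0.1744, 0.1083]
orientation: [3.14, -0.0, 1.475]
wrist_force: [-0.2, 0.5, 3.0]
gripper_width: 0.0003
grasp_force: 0.9
time_s: 42.6
position: [0.6146, 0.1744, 0.0771]
orientation: [-3.141, 0.0, 1.475]
wrist_force: [-0.1, 0.4, -0.5]
gripper_width: 0.0002
grasp_force: 0.0
```

```bash
python3 shift.py '[[0,0,0,0.0015,0,0,0],[0,0,0,0.003,0,0,0],[0,0,0,0.003,0,0,0]]' 20
python3 shift.py '[[0,0,0,0.0015,0,0,0],[0,0,0,0.003,0,0,0],[0,0,0,0.003,0,0,0]]' 20
```

```text
time_s: 42.85
position: [0.615, 0.1744, 0.075]
orientation: [-3.142, 0.0, 1.475]
wrist_force: [1.3, -0.0, -0.2]
gripper_width: 0.0004
grasp_force: 0.1
time_s: 43.1
position: [0.6149, 0.1744, 0.0719]
orientation: [-3.142, -0.0, 1.475]
wrist_force: [0.4, 0.3, 0.5]
gripper_width: 0.0004
grasp_force: 0.0
```

```bash
python3 shift.py '[[0,0,0,0.001,0,0,0],[0,0,0,0.002,0,0,0],[0,0,0,0.002,0,0,0]]' 20
python3 shift.py '[[0,0,0,0.001,0,0,0],[0,0,0,0.002,0,0,0],[0,0,0,0.002,0,0,0]]' 20
python3 - <<'E'
from h import *
im=bot.camera('scene');bw=bot.camera('wrist')
u,v=map(int,proj(cam('scene'),list(Lp(.06,.227))+[.09]));print(u,v)
cv2.imwrite('pics/c8.png',cv2.hconcat([cv2.resize(im[v-35:v+35,u-35:u+35],(400,400),interpolation=cv2.INTER_CUBIC),cv2.resize(bw[100:300,220:420],(400,400))]))
E
```

```text
time_s: 43.35
position: [0.6151, 0.1744, 0.0716]
orientation: [3.142, 0.0, 1.475]
wrist_force: [-4.7, -0.2, 8.4]
gripper_width: 0.0004
grasp_force: 4.3
time_s: 43.6
position: [0.6151, 0.1744, 0.0715]
orientation: [-3.142, 0.0, 1.475]
wrist_force: [-8.9, -1.5, 18.1]
gripper_width: 0.0004
grasp_force: 9.0
390 230
```

View pics/c8.png

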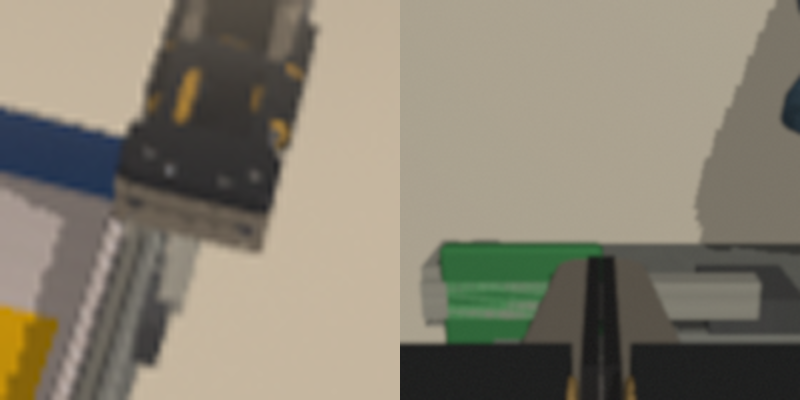

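```bash
python3 shift.py '[[0,0,0,-0.004,0,0,0],[0,0,0,-0.02,0,0,0],[0,0,0,-0.05,0,0,0],[0,0,0,-0.09,0,0,0],[0,0,0,-0.13,0,0,0],[0,-0.02,-0.03,-0.15,0,0,0],[0,-0.05,-0.06,-0.15,0,0,0],[0,-0.08,-0.09,-0.15,0,0,0],[0,-0.11,-0.12,-0.15,0,0,0],[0,-0.14,-0.15,-0.15,0,0,0]]' 20
python3 shift.py '[[0,-0.03,-0.03,0,0,0,0],[0,-0.06,-0.06,0,0,0,0],[0,-0.09,-0.08,0,0,0,0],[0,-0.12,-0.08,0,0,0,0],[0,-0.12,-0.08,0,0,0,0]]' 20
python3 - <<'E'
from h import *
import h
im=bot.camera('scene');h.M0=M0+.15*TX
h.tiles('top',save='pics/t9.png')
for n,i in(('scene',im),('top',cv2.imread('pics/t9.png'))):
    g=cv2.inRange(cv2.cvtColor(i,cv2.COLOR_BGR2HSV),(50,120,40),(80,255,255)); nn,l,st,cen=cv2.connectedComponentsWithStats(g); print(n,[(c.round(1).tolist(),s[4]) for c,s in zip(cen[1:],st[1:]) if s[4]>20])
    C=cam(n); print([(q,np.round(proj(C,list(Lp(.073*np.cos(q)-.004*np.sin(q),.227))+[.086+.073*np.sin(q)+.004*np.cos(q)]),1)) for q in(0,.1,.75)])
a=cv2.resize(im[150:300,200:440],(400,300)); b=cv2.resize(cv2.imread('pics/t9.png')[110:200,230:350],(400,300))
cv2.imwrite('pics/c9.png',cv2.hconcat([a,b]))
E
```

```text
time_s: 44.53
position: [0.4531, 0.0505, 0.2179]
orientation: [3.141, 0.0, 1.476]
wrist_force: [0.8, -0.8, 1.7]
gripper_width: 0.0006
grasp_force: 0.0
time_s: 44.95
position: [0.3626, -0.0643, 0.2184]
orientation: [3.14, 0.003, 1.469]
wrist_force: [0.1, 0.4, 0.3]
gripper_width: 0.0007
grasp_force: 0.0
top [295. 148.] 249 zb 0.06 [0.688  0.0297] yaw -0.076 rms 0.40 tray: k=4.01 dx -0.0009 dy 0.0004 dyaw 0.020
top [314. 150.] 245 zb 0.06 [ 0.681  -0.0309] yaw -0.088 rms 0.28 tray: k=3.02 dx -0.0020 dy 0.0015 dyaw 0.008
top [333. 152.] 248 zb 0.06 [ 0.6761 -0.0918] yaw -0.088 rms 0.38 tray: k=2.04 dx -0.0010 dy 0.0024 dyaw 0.008
top [353. 154.] 251 zb 0.06 [ 0.6702 -0.1532] yaw -0.105 rms 0.45 tray: k=1.04 dx -0.0010 dy 0.0027 dyaw -0.009
top [372. 156.] 266 zb 0.06 [ 0.6632 -0.2122] yaw -0.096 rms 0.33 tray: k=0.08 dx -0.0023 dy 0.0052 dyaw 0.000
scene [([386.6, 225.9], np.int32(27)), ([393.8, 229.0], np.int32(54))]
[(0, array([391.3, 226.6])), (0.1, array([391.6, 225. ])), (0.75, array([391.8, 220.2]))]
top [([246.4, 176.9], np.int32(129))]
[(0, array([246.9, 176.5])), (0.1, array([246.6, 175.6])), (0.75, array([245.5, 164.8]))]
```

View pics/c9.png

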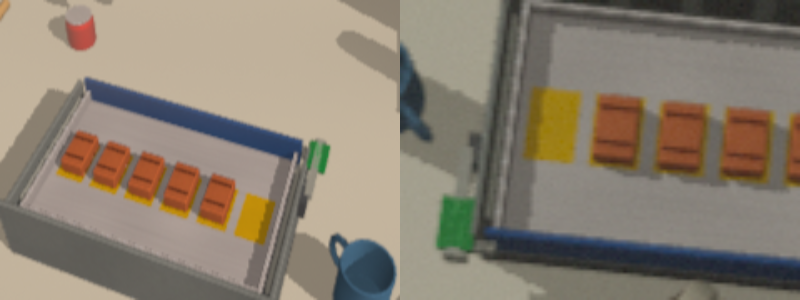

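The green plate is at (246.4,176.9) in the top image, against a predicted (246.9,176.5) when closed. The latch is down, the row is in place and the arm is clear, so I'm handing in.

```bash
python3 -c "
from workcell import bot
print(bot.hand_in())"
```

```text
the job is handed in; nothing more can be done
None
```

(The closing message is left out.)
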